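Fit the keyed drive pulley on the gearmotor shaft

ROBOT

A 7-joint arm with a two-finger parallel gripper is mounted at the origin on the work surface. World frame = base frame: x ahead of the robot, y to its left, z up, the work surface at z = 0. Lengths are in m, angles in degrees, forces in N, time in s.
With the tool pointing down it reaches from about 0.4 to 0.925 m from the base axis. Payload 4.1 kg.
Tool frame: the origin (TCP) lies between the finger pads; the fingertips stand manip.tip_reach ahead of it and the grasp point (between the pads) lies 8 mm behind it (manip.tip_reach is the distance from the TCP to the fingertips, in m); z points along the fingers, y is the direction in which the jaws open and shut (so a half turn about z gives the same grasp; the last joint's range is limited). The gripper opens to 85 mm and grips with 20 to 120 N. Pads are 22 mm wide; open, the fingers measure 114 mm over their backs; the gripper's body (76 mm by 85 mm) begins 54 mm behind the grasp point. The pads swing forward as they close: fully open they stand 13 mm farther back than shut.
Start: joints at [-79.412, 22.827, 2.584, 88.041, -1.071, 69.15, -2.905], TCP at [0.182, 0.624, 0.242] pointing down, gripper open.
Joint ranges: [-161.44, 161.44], [-28.35, 127.94], [-78.24, 83.42], [0, 140.83], [-78.03, 258.03], [13.02, 114.36], [-168.23, 168.23]. Speed limits (degrees/s): [147.25, 147.25, 180, 180, 180, 180, 180].

INTERFACE

Orientations are given as a 3x3 rotation matrix whose columns are the frame's x, y, z axes.
In Python, from plant import manip gives the robot as it stands. The module is installed in compiled form; this text tells all that it offers.
- The arm moves only by the tool carry_out, never from a script. Its argument "moves" is a list of rows, each an object with "dp": the shift along the tool's x, y, z in mm, a list of three; "rotation": the turn, a rotation vector about the tool's x, y, z in degrees, a list of three; "gripper": the closure, from -1 (fully open) to 1 (shut), so that 0 is half open. A call has 1 to 10 rows; each row is the pose to reach, as a shift and turn from the pose commanded when the call began, along the tool's axes at that moment; what a row does not reach only later rows make up. A row lasts 1/8 s, in which the tool goes at most 62.5 mm and 10.7 degrees, less where a joint would pass 70% of its speed; a pose out of reach is approached as far as the arm can. A call with a gripper value outside its range is refused whole. The fingers move at their own pace and stop on an object; "squeeze" is the grip in N (left out, the last holds). Time passes only in rows, so rows that repeat a pose let the fingers close. It gives the time, the measured TCP pose, the force and the opening at its end, in the units of the state.
- manip.get_obs(): the state, without advancing time (a new reading comes with each control period).
- manip.read_camera(name): name is "scene" or "top" or "wrist"; returns a dict with "pixels" (420x560x3 uint8, red, green, blue), "fx", "fy", "cx", "cy" (pixels), "view" (4x4, takes a point from world to camera coordinates); the wrist camera has in their place "tool_from_camera" (4x4, takes a point from camera to tool coordinates, whose origin is the TCP and whose axes are the flange's). Camera axes: x right, y up, looking along -z (the intrinsics and any distortion apply to the point x, -y, -z); pixel columns grow to the right and rows downward; lengths in m; the calibration is good to about 2 mm. A picture is of the moment at which its call begins: read the wrist's pose just before it. There is no depth.
- manip.finish_job(): hands the job in, once; it reports no verdict.
The state is a dict: "time_s": time; "q": joint angles; "joint_vel": joint speeds; "joint_torque": joint torques, N m; "tcp_pos": TCP position; "tool_rot": TCP orientation; "force": force on the tool from outside, world axes, zero at the start; "moment": the same for the moment, N m; "finger_gap": finger opening in m.
Only numpy, scipy, OpenCV 4.12 (cv2) and the standard library are available. Lean on these libraries where they do the work, as an engineer would, in place of code of your own. Each camera call takes 0.05 s, during which the arm holds its last target.

TASK

Fit the larger aluminium belt pulley, boss upwards, on the upright output shaft of the gearmotor, ready for its belt: set it over the end of the shaft, keep hold of it and turn it under light pressure until its keyway drops over the key, then slide it gently down until it sits fully home on the shaft's shoulder, and let go. Never force or drop it: while it will not go down it is sitting on the end of the key. Leave everything else on the bench where it is.

Things in the scene. Friction and masses are not known exactly. Their poses are not given: they have to be found in the camera images.
- pulley_mid (a point): the drive pulley to fit, plain aluminium, lying boss up: grooved rim 84 mm across, 18 mm tall, at the bottom; bore 26.6 mm across right through, with one keyway 9.2 mm wide, 17.3 mm deep from the axis, along all its length. 46 mm tall in all, 0.25 to 0.45 kg. This point: on the axis, 23 mm above the underside. z points up out of the boss, x from the axis to the middle of the keyway
- pulley_boss (a point): the middle of the same pulley's round boss, where it is gripped: 44 mm across, standing 28 mm above the rim; this point is on the axis 32 mm above the underside, 14 mm below the boss's top. Axes as for pulley_mid
- gearmotor: grey worm-gear reducer with a round top, bolted down, its finned motor lying to its +y side, a terminal box on the motor's +x side; it reaches 245 mm along +y, 145 mm along +x, and 125 mm up but for the shaft. Origin under the shaft, on the bench mat; z up, y along the motor. Its steel output shaft stands upright on top, self-locked: it does not turn by hand
- seat (a point): the centre of the shaft's shoulder, a steel ring 34 mm across, 124 mm above the gearmotor's origin, on which the pulley's underside must finally rest. z up along the shaft, x and y as for the gearmotor. The shaft is 25 mm across and rises 54 mm from here; the pulley's fit is 0.8 mm all round
- key_end (a point): the point on the shaft's axis level with the upper end of its key, 34 mm above the seat. The steel key is 8 mm wide, stands 3.3 mm out of the shaft and runs from 3 to 34 mm above the seat. It points roughly along this point's x axis (the gearmotor's x), but anywhere up to 0.8 rad (46 degrees) to either side: its exact direction is not measured, only seen or felt
- shaft_end (a point): the centre of the shaft's upper end, 54 mm above the seat; the top 3 mm are bevelled to 19 mm across and the 20 mm above the key are plain. Axes as for the gearmotor
- wrench: a steel spanner, 180 mm long, lying on the mat; leave it alone
- mallet: a white-headed mallet, 240 mm long, lying on the mat; leave it alone
- awl_a: a leather awl with a dark wooden handle, 110 mm long, lying on the mat; leave it alone
- awl_b: a second awl like it; leave it alone
- rivet_jar: a jar of brass rivets with a steel lid, 60 mm across, 85 mm tall; leave it alone
- tub: a small clear open tub of hardware, 75 x 100 x 40 mm; leave it alone
- hex_key: an L-shaped hex key, 90 mm long, 6 mm thick, lying between the pulleys' side of the mat and the gearmotor; leave it alone
- idler: a smaller aluminium idler pulley, 60 mm across and 18 mm tall, with no boss on top and no keyway; it lies near the drive pulley; leave it alone
Not all that is in view belongs to the job. Leave any turquoise look-alike of the part that bears pulley_mid alone.

How it is judged:
By the outcome, as a careful person would: the job done as asked, in the order asked, and still so for the second after the job is handed in, with the robot touching nothing.
It also fails if it takes over 72 s, if anything falls off the work surface, if the arm or the gripper's body presses on something with over 40 N, if the wrist force passes 120 N, or if a joint passes its speed limit or range.

## Working session

There is one attempt and no reset: what is moved stays moved. The work goes in short steps, Python scripts to look and compute and a tool call to move; the robot and the scene stay as the last step left them, time stands still between calls to the robot, and variables do not carry over. Pictures are saved under pics/ and viewed, and the job is handed in when it is done.

Besides the shell and the picture viewer there is one more tool, called by a JSON object that holds its "method" and its "body", one argument or row to a line. carry_out: Moves the arm, as the interface text tells. Its arguments: {"type":"object","properties":{"moves":{"type":"array","items":{"type":"object","properties":{"dp":{"type":"array","items":{"type":"number"}},"rotation":{"type":"array","items":{"type":"number"}},"gripper":{"type":"number"}}}},"squeeze":{"type":"number"}},"required":["moves"]}

```bash
mkdir -p pics; cat > h.py <<'E'
import numpy as np, cv2
from plant import manip
def snap(n,fn,crop=None,scale=1):
    o=manip.get_obs(); c=manip.read_camera(n)
    im=c["pixels"]; np.savez('pics/'+fn+'.npz',**{k:np.array(v) for k,v in c.items()},tcp=o['tcp_pos'],rot=o['tool_rot'])
    show(im,fn,crop,scale); return o,c
def show(im,fn,crop=None,scale=1):
    if crop: im=im[crop[1]:crop[3],crop[0]:crop[2]]
    im=cv2.resize(im,None,fx=scale,fy=scale,interpolation=cv2.INTER_CUBIC)
    cv2.imwrite('pics/'+fn+'.png',im[:,:,::-1])
E
python3 - <<'E'
from h import *
o,c=snap('top','t0'); print({k:v for k,v in c.items() if k!='pixels'})
o,c=snap('scene','s0'); print({k:v for k,v in c.items() if k!='pixels'})
o,c=snap('wrist','w0'); print({k:v for k,v in c.items() if k!='pixels'})
print(o, manip.tip_reach)
E
```

```text
{'fx': 493.26425067330683, 'fy': 493.26425067330683, 'cx': 276.5641092555286, 'cy': 207.91515689880754, 'view': array([[ 0.01007468, -0.99952378, -0.02916684, -0.00260328],
       [ 0.98917553,  0.0056917 ,  0.14662664, -0.49079752],
       [-0.1463908 , -0.03032835,  0.98876181, -1.32469565],
       [ 0.        ,  0.        ,  0.        ,  1.        ]])}
{'fx': 379.79049119550353, 'fy': 379.79049119550353, 'cx': 279.53181284119984, 'cy': 210.24348016286945, 'view': array([[-0.06353336,  0.99783006, -0.01728239,  0.07170492],
       [-0.71461083, -0.03339847,  0.69872448,  0.2577287 ],
       [ 0.69663108,  0.05674249,  0.71518209, -1.30003863],
       [ 0.        ,  0.        ,  0.        ,  1.        ]])}
{'fx': 356.0220831185294, 'fy': 356.0220831185294, 'cx': 282.26429191904214, 'cy': 208.40816304747383, 'tool_from_camera': array([[-3.54738247e-04,  9.49438361e-01,  3.13953296e-01,
         8.07503232e-02],
       [ 9.99999680e-01,  5.62109567e-04, -5.69990041e-04,
         5.45547306e-04],
       [-7.17646562e-04,  3.13952993e-01, -9.49438257e-01,
        -1.32000660e-01],
     
[... 193 characters left out ...]
072474,  -2.90277232]), 'joint_vel': array([ 0.01027384, -0.11008149,  0.04731208, -0.17306649,  0.05869673,
        0.08787528, -0.01234697]), 'joint_torque': array([ 3.45472909e-03, -4.76262045e+01,  1.37003448e+00, -2.54948974e+01,
        1.20268550e-02,  5.03769668e-03, -1.58522607e-05]), 'tcp_pos': array([0.18183463, 0.62348539, 0.24138069]), 'tool_rot': array([[-9.60031151e-01,  2.79892905e-01, -3.88111076e-04],
       [ 2.79893156e-01,  9.60029663e-01, -1.69315864e-03],
       [-1.01304945e-04, -1.73411468e-03, -9.99998491e-01]]), 'force': array([ 0.32028975,  0.84230606, -0.74806621]), 'moment': array([ 0.02777861, -0.01449508, -0.0254261 ]), 'finger_gap': 0.08579116154426387} 0.011
```

View pictures.

View pics/t0.png

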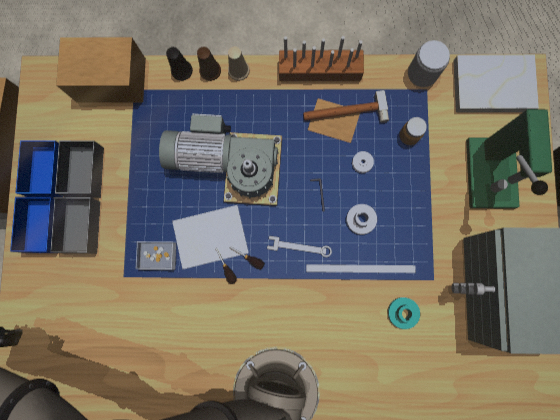

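View pics/s0.png

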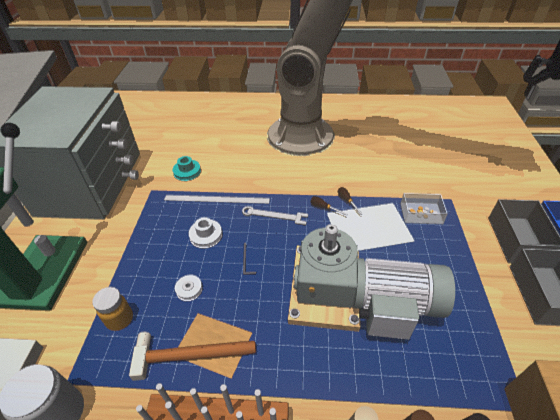

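View pics/w0.png

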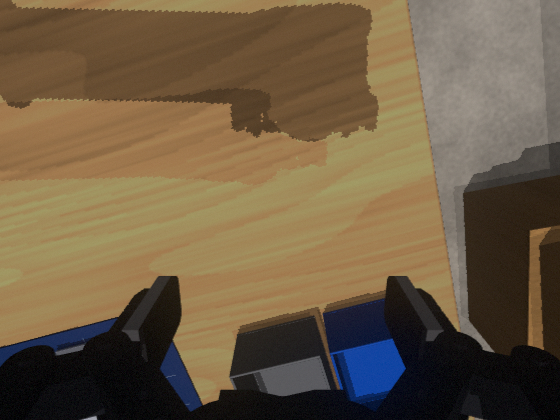

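Candidates in the top view: plain bossed pulley (362,218), flat idler (363,161), turquoise look-alike (404,313). By the description it is the one at (362,218). In the scene view that is (205,233). The gearmotor shaft is at about top (250,168). I'll check with close crops.

```bash
python3 - <<'E'
from h import *
t=np.load('pics/t0.npz'); s=np.load('pics/s0.npz')
a=cv2.resize(t['pixels'][190:250,330:390],(400,400),interpolation=cv2.INTER_CUBIC)
b=cv2.resize(t['pixels'][138:198,220:280],(400,400),interpolation=cv2.INTER_CUBIC)
show(np.hstack([a,b]),'c0')
a=cv2.resize(s['pixels'][205:265,175:235],(400,400),interpolation=cv2.INTER_CUBIC)
b=cv2.resize(s['pixels'][215:275,300:360],(400,400),interpolation=cv2.INTER_CUBIC)
show(np.hstack([a,b]),'c1')
E
```

```text
(no output)
```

View pics/c0.png

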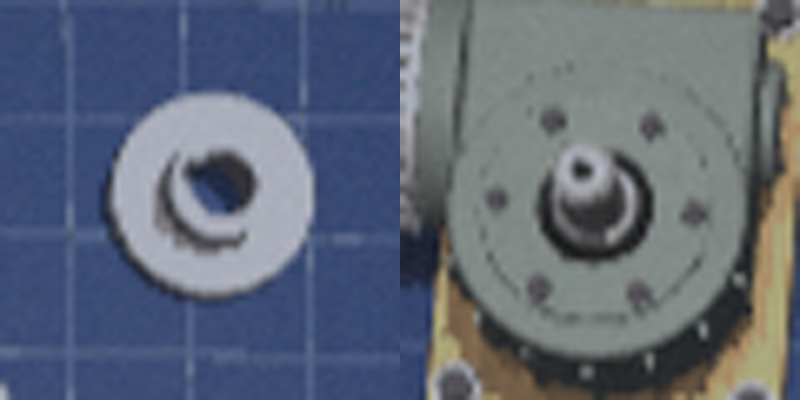

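View pics/c1.png

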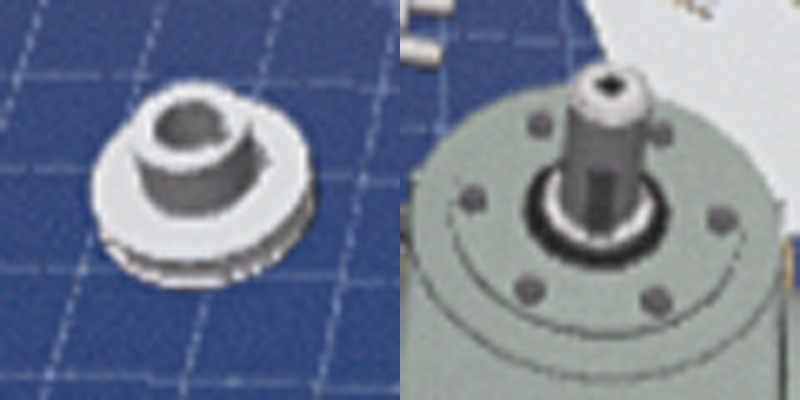

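```bash
cat >> h.py <<'E'
def ray(c,u,v,tcp=None,rot=None):
    d=np.array([(u-c['cx'])/c['fx'],-(v-c['cy'])/c['fy'],-1.0])
    if 'view' in c:
        V=c['view'];R=V[:3,:3];return -R.T@V[:3,3],R.T@d
    T=c['tool_from_camera'];tcp=c['tcp'];rot=c['rot']
    return tcp+rot@T[:3,3],rot@(T[:3,:3]@d)
def onz(c,u,v,z):
    o,d=ray(c,u,v);return o+d*(z-o[2])/d[2]
def proj(c,P):
    P=np.atleast_2d(P)
    if 'view' in c: p=P@c['view'][:3,:3].T+c['view'][:3,3]
    else:
        T=c['tool_from_camera'];p=((P-c['tcp'])@c['rot']-T[:3,3])@T[:3,:3]
    return np.c_[c['cx']-c['fx']*p[:,0]/p[:,2],c['cy']+c['fy']*p[:,1]/p[:,2]]
def tri(L):
    A=np.zeros((3,3));b=np.zeros(3)
    for c,u,v in L:
        o,d=ray(c,u,v);d=d/np.linalg.norm(d);M=np.eye(3)-np.outer(d,d);A+=M;b+=M@o
    return np.linalg.solve(A,b)
E
python3 - <<'E'
from h import *
t=np.load('pics/t0.npz'); s=np.load('pics/s0.npz')
f=lambda x,y,ox,oy:(ox+x*.15-.5+.075,oy+y*.15-.5+.075)
T1=f(213,191,330,190);S1=f(205,172,175,205)
print('rim',T1,onz(t,*T1,.02),onz(s,*S1,.02),tri([(t,*T1),(s,*S1)]))
T2=f(583,170,220-60,138);T2=f(183,170,220,138);S2=f(210,88,300,215)
print('shaft end',T2,S2,onz(t,*T2,.178),onz(s,*S2,.178),tri([(t,*T2),(s,*S2)]))
# motor direction: shaft to motor end
print(onz(t,165,150,.07))
E
```

```text
rim (361.525, 218.225) [ 0.46568592 -0.23388897  0.02      ] [ 0.46350793 -0.23312996  0.02      ] [ 0.46530498 -0.23303009  0.02205068]
shaft end (247.02499999999998, 163.075) (331.075, 227.77499999999998) [0.58297687 0.07214406 0.178     ] [0.58068721 0.07212311 0.178     ] [0.58248905 0.07193229 0.18001159]
[0.64536119 0.30945369 0.07      ]
```

```bash
cat >> h.py <<'E'
def plan(x,y,z,yaw=None,level=True):
    """rounded dp (mm) and rotvec (deg) to the TCP pose with tool down and tool x at yaw"""
    from scipy.spatial.transform import Rotation as Ro
    o=manip.get_obs();R=o['tool_rot'];p=o['tcp_pos']
    dp=R.T@(np.array([x,y,z])-p)*1000
    cur=np.degrees(np.arctan2(R[1,0],R[0,0]))
    if yaw is None: yaw=cur
    a=np.radians(yaw);Rt=np.array([[np.cos(a),np.sin(a),0],[np.sin(a),-np.cos(a),0],[0,0,-1]])
    rv=Ro.from_matrix(R.T@Rt).as_rotvec(degrees=True)
    print('cur',p.round(4),'yaw',cur.round(2),'-> dp',dp.round(2),'rot',rv.round(2),'q',o['q'].round(1),'t',o['time_s'],'F',o['force'].round(2),'gap',round(o['finger_gap'],4))
E
python3 - <<'E'
from h import *
plan(.42,.40,.31,70); plan(.62,.07,.31,0)
E
```

```text
cur [0.1819 0.6236 0.2415] yaw 163.74 -> dp [-291.21 -148.05  -68.25] rot [-6.000e-02  7.000e-02  9.374e+01] q [-79.4  22.9   2.6  88.1  -1.1  69.2  -2.9] t 0.15 F [ 0.03 -0.04  0.02] gap 0.0852
cur [0.1819 0.6236 0.2415] yaw 163.74 -> dp [-575.6  -408.86  -67.83] rot [-1.0000e-02  1.2000e-01  1.6374e+02] q [-79.4  22.9   2.6  88.1  -1.1  69.2  -2.9] t 0.15 F [ 0.03 -0.04  0.02] gap 0.0852
```

{"method": "carry_out", "body": {
  "moves": [
    {"dp": [-30, -15, -10], "rotation": [0, 0, 9], "gripper": -1},
    {"dp": [-65, -32, -25], "rotation": [0, 0, 19], "gripper": -1},
    {"dp": [-100, -50, -45], "rotation": [0, 0, 29], "gripper": -1},
    {"dp": [-135, -68, -60], "rotation": [0, 0, 39], "gripper": -1},
    {"dp": [-170, -86, -68], "rotation": [0, 0, 49], "gripper": -1},
    {"dp": [-205, -104, -68], "rotation": [0, 0, 59], "gripper": -1},
    {"dp": [-240, -122, -68], "rotation": [0, 0, 69], "gripper": -1},
    {"dp": [-275, -140, -68], "rotation": [0, 0, 79], "gripper": -1},
    {"dp": [-310, -165, -68], "rotation": [0, 0, 89], "gripper": -1},
    {"dp": [-345, -195, -68], "rotation": [0, 0, 99], "gripper": -1}
  ]
}}

```text
time_s: 1.4
tcp_pos: [0.4591, 0.3394, 0.31]
tool_rot: [[0.431, 0.902, -0.0], [0.902, -0.431, -0.0], [-0.0, -0.0, -1.0]]
force: [0.7, -0.6, -0.2]
finger_gap: 0.0853
```

```bash
python3 - <<'E'
from h import *
plan(.62,.07,.31,0)
E
```

```text
cur [0.4591 0.3394 0.31  ] yaw 64.46 -> dp [-1.7368e+02  2.6131e+02 -1.0000e-02] rot [-0.000e+00  1.000e-02  6.446e+01] q [-64.2  13.4  28.5  94.3  -6.6  74.  -60.1] t 1.4 F [ 0.68 -0.62 -0.24] gap 0.0853
```

{"method": "carry_out", "body": {
  "moves": [
    {"dp": [-25, 37, 0], "rotation": [0, 0, 9], "gripper": -1},
    {"dp": [-50, 74, 0], "rotation": [0, 0, 18], "gripper": -1},
    {"dp": [-75, 111, 0], "rotation": [0, 0, 27], "gripper": -1},
    {"dp": [-100, 148, 0], "rotation": [0, 0, 36], "gripper": -1},
    {"dp": [-125, 185, 0], "rotation": [0, 0, 45], "gripper": -1},
    {"dp": [-150, 222, 0], "rotation": [0, 0, 55], "gripper": -1},
    {"dp": [-174, 261, 0], "rotation": [0, 0, 64], "gripper": -1},
    {"dp": [-174, 261, 0], "rotation": [0, 0, 64], "gripper": -1}
  ]
}}

```text
time_s: 2.4
tcp_pos: [0.6212, 0.0665, 0.3101]
tool_rot: [[1.0, 0.005, 0.0], [0.005, -1.0, -0.003], [0.0, 0.003, -1.0]]
force: [-0.7, -0.2, 0.6]
finger_gap: 0.0857
```

```bash
python3 - <<'E'
from h import *
snap('wrist','w1',None,1.4)
plan(.46,-.2,.31,20)
E
```

```text
cur [0.6206 0.0695 0.3099] yaw 0.56 -> dp [-163.21  267.88    0.27] rot [  0.05   0.05 -19.44] q [-43.4  23.2  45.9  87.2 -16.8  76.8 -85.3] t 2.45 F [0.31 0.9  0.23] gap 0.0853
```

View pics/w1.png

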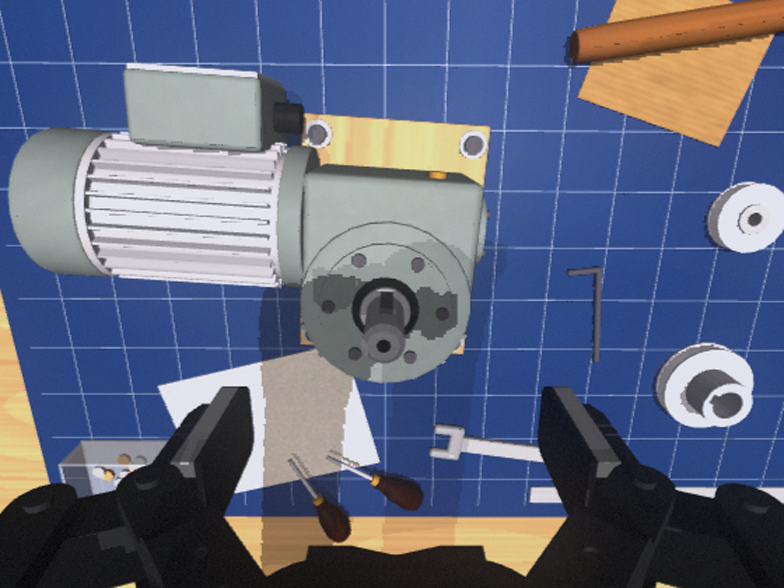

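The view shows the shaft end at (383,345), the key above it at about (387,300), and the pulley with its keyway on the right at (725,403). Now zoomed crops.

```bash
python3 - <<'E'
from h import *
w=np.load('pics/w1.npz')['pixels']
a=cv2.resize(w[190:270,235:315],(400,400),interpolation=cv2.INTER_CUBIC)
b=cv2.resize(w[235:315,465:545],(400,400),interpolation=cv2.INTER_CUBIC)
show(np.hstack([a,b]),'c2')
E
```

```text
(no output)
```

View pics/c2.png

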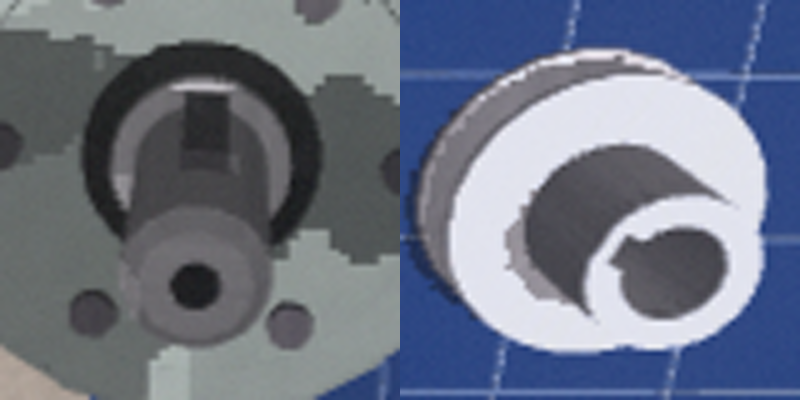

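```bash
python3 - <<'E'
from h import *
w=np.load('pics/w1.npz');im=w['pixels']
print('shaft',onz(w,273.8,246.8,.180))
a=cv2.resize(im[198:232,258:298],None,fx=18,fy=17,interpolation=cv2.INTER_CUBIC)
a=np.clip(a.astype(float)*1.8,0,255).astype(np.uint8)
show(a,'c3')
E
```

```text
shaft [0.58292692 0.07339488 0.18      ]
```

View pics/c3.png

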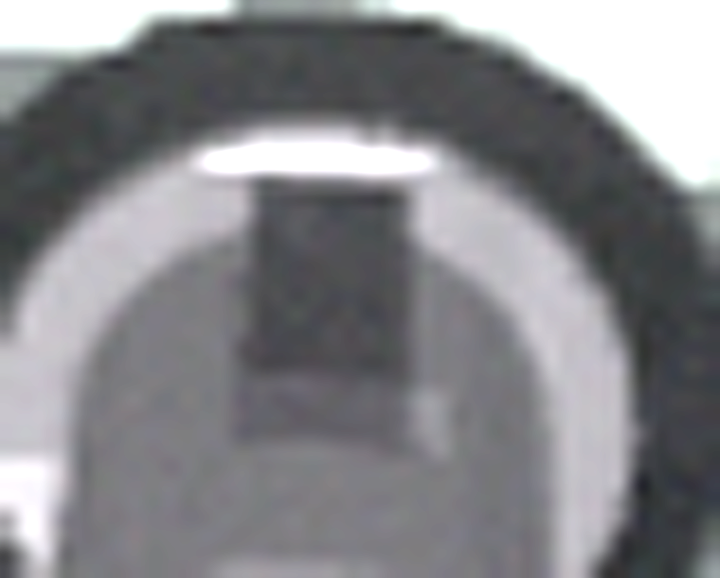

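```bash
cat >> h.py <<'E'
def keypts(sx,sy,zs,yaw):
    a=np.radians(yaw);e=np.array([np.cos(a),np.sin(a)]);n=np.array([-e[1],e[0]])
    P=[]
    for r,h in ((15.8,34),(15.8,3),(12.0,34)):
        for s in (4,-4):
            xy=np.array([sx,sy])+(e*r+n*s)*1e-3
            P.append([*xy,zs+h*1e-3])
    return np.array(P)
E
python3 - <<'E'
from h import *
from scipy.optimize import least_squares
w=np.load('pics/w1.npz')
# picks in c3 -> pixels
pk=np.array([[240,372],[408,372],[250,180],[410,183],[236,438],[415,447]],float)
px=np.c_[258+(pk[:,0]+.5)/18-.5,198+(pk[:,1]+.5)/17-.5]
hole=np.array([273.8,246.8])
def res(p):
    q=keypts(p[0],p[1],.126,p[2]);h=proj(w,[p[0],p[1],.180])
    return np.r_[(proj(w,q)-px).ravel(),(h-hole).ravel()]
s=least_squares(res,[.583,.0735,-5],x_scale=[.001,.001,1]);print(s.x,s.fun.reshape(-1,2).round(2),s.cost)
for y in (-20,-15,-10,-5,0,5): 
    f=least_squares(lambda p:res([*p,y]),[.583,.0735],x_scale=.001);print(y,f.cost)
E
```

```text
[ 0.5831942   0.07312638 -3.01865631] [[-0.08 -0.15]
 [ 0.07  0.36]
 [ 0.29 -0.28]
 [ 0.04  0.01]
 [-0.07  0.19]
 [-0.57  0.16]
 [ 0.33 -0.3 ]] 0.4586593082516262
-20 18.605484522587574
-15 9.530660511066912
-10 3.547407466854906
-5 0.7077810123670167
0 1.0368781489028596
5 4.532562703335428
```

```bash
python3 - <<'E'
from h import *
plan(.465,-.233,.2,66)
E
```

```text
cur [0.6206 0.0695 0.3099] yaw 0.56 -> dp [-158.46  300.82  110.31] rot [ 3.000e-02  7.000e-02 -6.544e+01] q [-43.4  23.2  45.9  87.2 -16.8  76.8 -85.3] t 2.45 F [0.31 0.9  0.23] gap 0.0853
```

{"method": "carry_out", "body": {
  "moves": [
    {"dp": [-22, 43, 0], "rotation": [0, 0, -9], "gripper": -1},
    {"dp": [-45, 86, 0], "rotation": [0, 0, -18], "gripper": -1},
    {"dp": [-68, 129, 10], "rotation": [0, 0, -28], "gripper": -1},
    {"dp": [-90, 172, 30], "rotation": [0, 0, -37], "gripper": -1},
    {"dp": [-113, 215, 60], "rotation": [0, 0, -46], "gripper": -1},
    {"dp": [-136, 258, 90], "rotation": [0, 0, -56], "gripper": -1},
    {"dp": [-158, 301, 110], "rotation": [0, 0, -65], "gripper": -1},
    {"dp": [-158, 301, 110], "rotation": [0, 0, -65], "gripper": -1}
  ]
}}

```text
time_s: 3.45
tcp_pos: [0.4628, -0.2337, 0.199]
tool_rot: [[0.416, 0.91, -0.003], [0.91, -0.416, 0.001], [-0.001, -0.003, -1.0]]
force: [-0.2, 0.7, 0.2]
finger_gap: 0.0854
```

```bash
python3 - <<'E'
from h import *
snap('wrist','w2',None,1.4)
plan(.465,-.233,.2,66)
E
```

```text
cur [ 0.4652 -0.2315  0.1997] yaw 65.6 -> dp [-1.42  0.46 -0.3 ] rot [-0.1  -0.05 -0.4 ] q [-13.3  14.9  41.5 109.5 -11.4  59.8   8.6] t 3.5 F [0.83 0.55 0.51] gap 0.0856
```

View pics/w2.png

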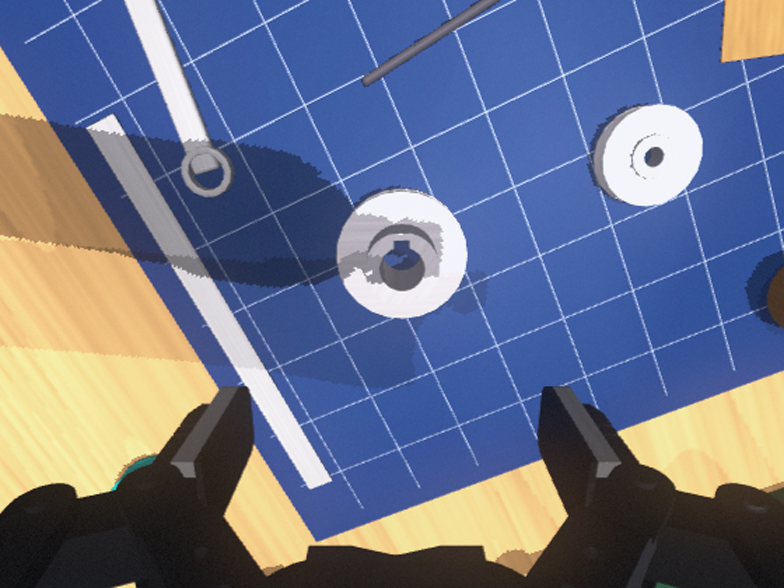

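```bash
python3 - <<'E'
from h import *
o,c=snap('wrist','w3',(230,125,345,235),6)
E
```

```text
(no output)
```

View pics/w3.png

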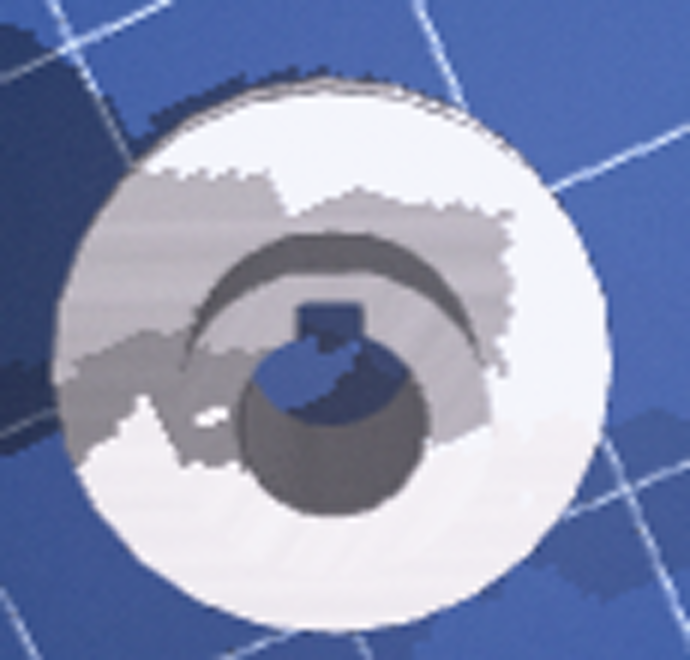

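```bash
python3 - <<'E'
from h import *
from scipy.optimize import least_squares
w=np.load('pics/w3.npz')
f=lambda a:np.c_[230+(np.array(a)[:,0]+.5)/6-.5,125+(np.array(a)[:,1]+.5)/6-.5]
rim=f([[53,360],[610,360],[335,632],[130,170],[540,170],[88,495],[580,490]])
bore=f([[238,420],[428,420],[335,516],[265,487],[400,487]])
kc=f([[298,302],[363,302]])
def res(p):
    x,y,z0,yaw=p;r=[]
    th=np.linspace(0,2*np.pi,721)
    for pts,R,h in ((rim,42,18),(bore,13.3,46)):
        C=proj(w,np.c_[x+R*1e-3*np.cos(th),y+R*1e-3*np.sin(th),np.full(721,z0+h*1e-3)])
        for q in pts:
            d=C-q;i=np.argmin((d**2).sum(1));t=C[(i+1)%720]-C[i-1];t/=np.linalg.norm(t);r.append(d[i]@[t[1],-t[0]])
    a=np.radians(yaw);e=np.array([np.cos(a),np.sin(a)]);n=np.array([-e[1],e[0]])
    K=np.array([[*(np.array([x,y])+(e*17.3+n*s)*1e-3),z0+.046] for s in (4.6,-4.6)])
    return np.r_[r,(proj(w,K)-kc).ravel()]
s=least_squares(res,[.465,-.233,.002,66],x_scale=[.001,.001,.001,1],diff_step=1e-5);print(s.x,s.fun.round(2))
print(w['tcp'],np.degrees(np.arctan2(w['rot'][1,0],w['rot'][0,0])),manip.get_obs()['tcp_pos'])
plan(s.x[0],s.x[1],.06,s.x[3])
E
```

```text
[ 4.66812524e-01 -2.32498153e-01  3.44866326e-03  6.69686785e+01] [-0.22 -0.45 -0.09  0.26  0.82  0.02  0.21 -0.23 -0.37  0.18 -0.1  -0.28
 -0.24 -0.24  0.29 -0.51]
[ 0.46516499 -0.23151269  0.19969932] 65.60098712644343 [ 0.46668636 -0.23025769  0.20024046]
cur [ 0.4667 -0.2303  0.2002] yaw 65.77 -> dp [ -2.2    1.07 140.24] rot [-0.01 -0.08 -1.2 ] q [-13.4  14.9  41.4 109.4 -11.4  59.8   8.6] t 3.55 F [0.49 0.26 0.24] gap 0.0855
```

{"method": "carry_out", "body": {
  "moves": [
    {"dp": [-2, 1, 40], "rotation": [0, 0, -1], "gripper": -1},
    {"dp": [-2, 1, 80], "rotation": [0, 0, -1], "gripper": -1},
    {"dp": [-2, 1, 100], "rotation": [0, 0, -1], "gripper": -1},
    {"dp": [-2, 1, 100], "rotation": [0, 0, -1], "gripper": -1},
    {"dp": [-2, 1, 100], "rotation": [0, 0, -1], "gripper": -1}
  ]
}}

```text
time_s: 4.18
tcp_pos: [0.4681, -0.2329, 0.1014]
tool_rot: [[0.393, 0.92, 0.002], [0.92, -0.393, -0.0], [0.001, 0.002, -1.0]]
force: [-0.1, -1.3, -0.1]
finger_gap: 0.0856
```

```bash
python3 - <<'E'
from h import *
plan(.4668,-.2325,.1,67)
o,c=snap('wrist','w4',None,1.4)
plan(.4668,-.2325,.1,67)
o,c=snap('wrist','w5',None,1.4)
plan(.4668,-.2325,.1,67)
E
```

```text
cur [ 0.4681 -0.2329  0.1014] yaw 66.87 -> dp [-0.16 -1.36  1.37] rot [ 0.12 -0.04 -0.13] q [ -8.7  23.1  37.5 114.5 -18.7  48.3  16.1] t 4.175 F [-0.07 -1.3  -0.14] gap 0.0856
cur [ 0.4681 -0.2333  0.1016] yaw 66.85 -> dp [ 0.17 -1.51  1.61] rot [ 0.16 -0.04 -0.15] q [ -8.7  23.   37.6 114.5 -18.7  48.3  16.1] t 4.225 F [ 0.03 -0.14  0.38] gap 0.0857
cur [ 0.4679 -0.2335  0.1016] yaw 66.82 -> dp [ 0.48 -1.4   1.59] rot [ 0.16 -0.04 -0.18] q [ -8.7  23.   37.6 114.5 -18.7  48.3  16.1] t 4.275 F [-0.33  0.23 -0.49] gap 0.0855
```

View pics/w5.png

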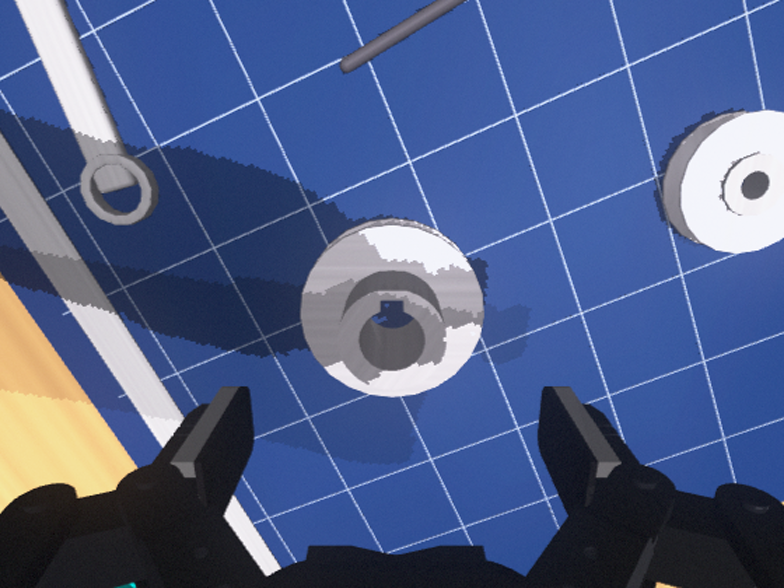

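```bash
python3 - <<'E'
from h import *
show(np.load('pics/w5.npz')['pixels'],'w5c',(210,155,350,290),5)
E
```

```text
(no output)
```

View pics/w5c.png

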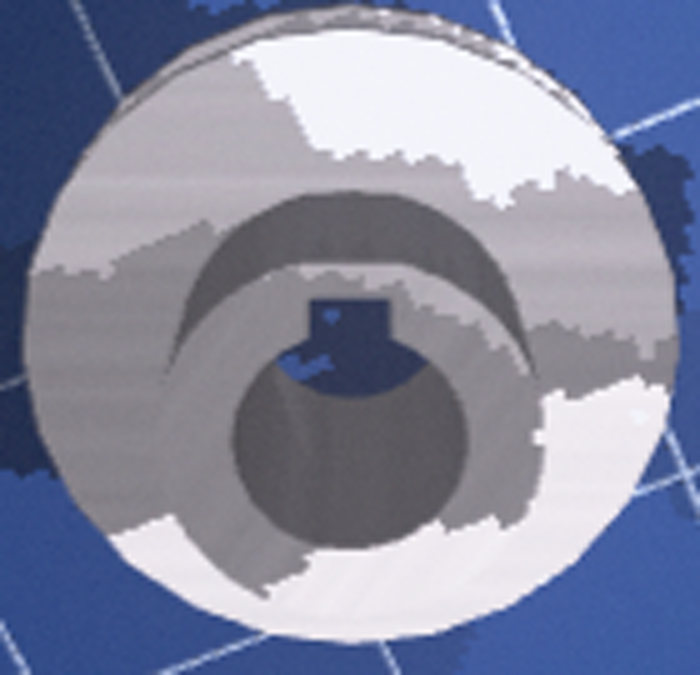

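```bash
cat >> h.py <<'E'
from scipy.optimize import least_squares
def fitpul(w,rim,bore,kc,p0,fixz=None):
    def res(p):
        x,y,z0,yaw=p
        if fixz is not None: z0=fixz
        r=[];th=np.linspace(0,2*np.pi,1441)
        for pts,R,h in ((rim,42,18),(bore,13.3,46)):
            C=proj(w,np.c_[x+R*1e-3*np.cos(th),y+R*1e-3*np.sin(th),np.full(1441,z0+h*1e-3)])
            for q in pts:
                d=C-q;i=np.argmin((d**2).sum(1));t=C[(i+1)%1440]-C[i-1];t/=np.linalg.norm(t);r.append(d[i]@[t[1],-t[0]])
        a=np.radians(yaw);e=np.array([np.cos(a),np.sin(a)]);n=np.array([-e[1],e[0]])
        K=np.array([[*(np.array([x,y])+(e*17.3+n*s)*1e-3),z0+.046] for s in (4.6,-4.6)])
        return np.r_[r,(proj(w,K)-kc).ravel()]
    return least_squares(res,p0,x_scale=[.001,.001,.001,1],diff_step=1e-4,loss='soft_l1')
E
python3 - <<'E'
from h import *
w=np.load('pics/w5.npz')
f=lambda a:np.c_[210+(np.array(a)[:,0]+.5)/5-.5,155+(np.array(a)[:,1]+.5)/5-.5]
rim=f([[24,330],[680,330],[358,642],[350,30],[100,525],[628,500],[42,240],[665,260]])
bore=f([[233,440],[468,440],[350,549],[262,515],[440,515]])
kc=f([[310,299],[390,299]])
s=fitpul(w,rim,bore,kc,[.4668,-.2325,.002,67]);print(s.x,s.fun.round(2))
s=fitpul(w,rim,bore,kc,[.4668,-.2325,.002,67],.002);print(s.x,s.fun.round(2))
plan(s.x[0],s.x[1],.035,s.x[3])
print((w['rot'].T@(np.array([*s.x[:2],.1])-w['tcp']))*1000)
E
```

```text
[ 4.66283054e-01 -2.33659098e-01  1.37878670e-03  6.70718086e+01] [ 0.15  0.36 -0.3   0.26 -1.02 -0.09 -0.08 -0.5   0.22  0.01  0.15  0.64
  0.62 -0.29  0.09  0.32  0.  ]
[ 4.66377174e-01 -2.33440074e-01  2.00000000e-03  6.70638328e+01] [-0.04  0.17 -0.46  0.06 -1.19 -0.26 -0.28 -0.7   0.14 -0.06  0.03  0.53
  0.51 -0.32  0.05  0.35 -0.04]
cur [ 0.4679 -0.2335  0.1016] yaw 66.82 -> dp [-0.6  -1.6  66.59] rot [ 0.16 -0.04 -0.25] q [ -8.7  23.   37.6 114.5 -18.7  48.3  16.1] t 4.275 F [-0.33  0.23 -0.49] gap 0.0855
[-0.85631534 -1.53007098  1.6076831 ]
```

{"method": "carry_out", "body": {
  "moves": [
    {"dp": [-0.7, -1.5, 30], "rotation": [0, 0, 0], "gripper": -1},
    {"dp": [-0.7, -1.5, 50], "rotation": [0, 0, 0], "gripper": -1},
    {"dp": [-0.7, -1.5, 60], "rotation": [0, 0, 0], "gripper": -1},
    {"dp": [-0.7, -1.5, 65], "rotation": [0, 0, 0], "gripper": -1},
    {"dp": [-0.7, -1.5, 65], "rotation": [0, 0, 0], "gripper": -1}
  ]
}}

```text
time_s: 4.9
tcp_pos: [0.4652, -0.2339, 0.0357]
tool_rot: [[0.395, 0.919, 0.001], [0.919, -0.395, -0.0], [0.0, 0.001, -1.0]]
force: [-0.1, 1.1, 0.6]
finger_gap: 0.0855
```

```bash
python3 - <<'E'
from h import *
plan(.4664,-.2335,.034,67)
o,c=snap('wrist','w6',None,1.4)
s=manip.read_camera('scene')
show(s['pixels'],'s6',(150,170,270,270),6)
E
```

```text
cur [ 0.4652 -0.2339  0.0357] yaw 66.74 -> dp [0.89 0.97 1.67] rot [ 0.04 -0.01 -0.26] q [ -4.8  28.8  33.5 116.9 -24.   40.9  20.6] t 4.9 F [-0.09  1.07  0.57] gap 0.0855
```

View pics/w6.png

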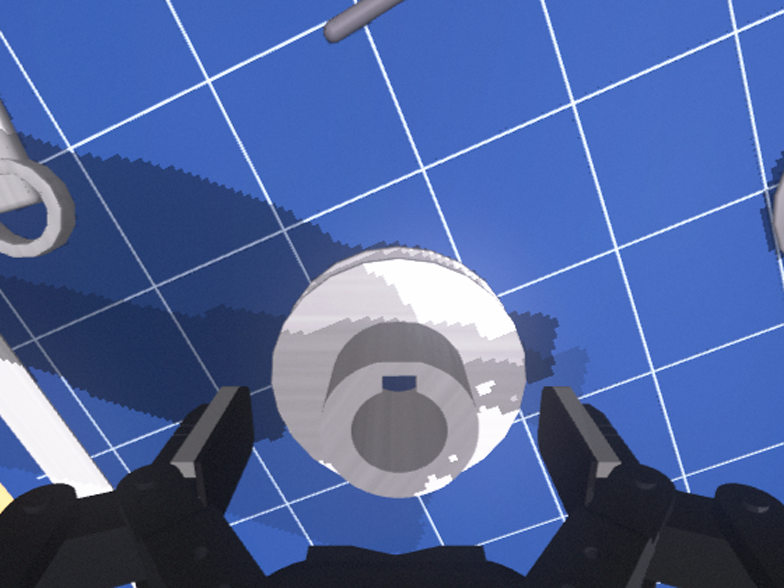

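View pics/s6.png

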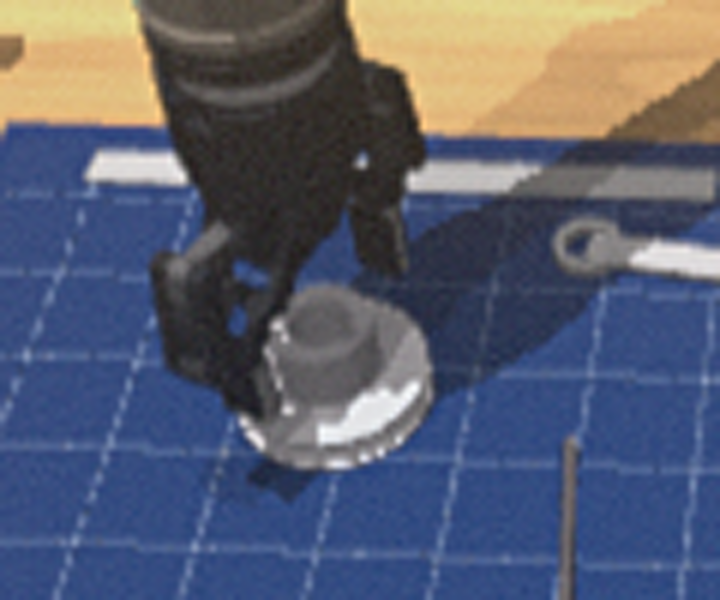

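```bash
python3 - <<'E'
from h import *
w=np.load('pics/w6.npz')
f=lambda a:np.c_[(np.array(a)[:,0]+.5)/1.4-.5,(np.array(a)[:,1]+.5)/1.4-.5]
rim=f([[272,365],[525,365],[398,497],[292,430],[505,430]])
bore=f([[351,430],[448,430],[400,473],[365,462],[434,462]])
kc=f([[383,376],[416,376]])
s=fitpul(w,rim,bore,kc,[.4664,-.2335,.002,67],.002);print(s.x,s.fun.round(2))
print((w['rot'].T@(np.array([*s.x[:2],.0])-w['tcp']))*1000)
# pad tip edges: project tool pts (0,±42.5,z) 
for z in (-.002,.005,.011):
  for x in (-.011,0,.011):
    print(z,x,proj(w,w['tcp']+w['rot']@np.array([x,-.0425,z]))*1.4)
E
```

```text
[ 4.65990214e-01 -2.33968034e-01  9.90315178e-04  6.67592566e+01] [ 0.12 -0.05  6.17 -2.7  -2.59  0.47  0.63  0.27  1.01  1.23 -0.48  0.72
  0.49  0.69]
[ 0.29496265  0.75133899 35.67206495]
-0.002 -0.011 [[257.04917957 444.85268745]]
-0.002 0 [[253.84556769 413.37354823]]
-0.002 0.011 [[250.4904509 380.4057006]]
0.005 -0.011 [[262.8150294  431.58212777]]
0.005 0 [[259.87599711 401.15662001]]
0.005 0.011 [[256.80405465 369.35519708]]
0.011 -0.011 [[267.38623582 421.06113444]]
0.011 0 [[264.64868906 391.48771736]]
0.011 0.011 [[261.7918194  360.62526817]]
```

{"method": "carry_out", "body": {
  "moves": [
    {"dp": [0.3, 0.7, 4], "rotation": [0, 0, 0], "gripper": -0.6},
    {"dp": [0.3, 0.7, 4], "rotation": [0, 0, 0], "gripper": -0.2},
    {"dp": [0.3, 0.7, 4], "rotation": [0, 0, 0], "gripper": 0.1},
    {"dp": [0.3, 0.7, 4], "rotation": [0, 0, 0], "gripper": 0.4},
    {"dp": [0.3, 0.7, 4], "rotation": [0, 0, 0], "gripper": 0.4},
    {"dp": [0.3, 0.7, 4], "rotation": [0, 0, 0], "gripper": 0.4}
  ],
  "squeeze": 60
}}

```text
time_s: 5.75
tcp_pos: [0.4658, -0.2339, 0.0317]
tool_rot: [[0.395, 0.919, 0.001], [0.919, -0.395, 0.0], [0.0, 0.001, -1.0]]
force: [-0.4, 1.3, 5.6]
finger_gap: 0.0425
```

```bash
python3 - <<'E'
from h import *
plan(.4664,-.2335,.034,67)
o,c=snap('wrist','w7',None,1.4)
E
```

```text
cur [ 0.4658 -0.2339  0.0317] yaw 66.74 -> dp [ 0.58  0.4  -2.33] rot [ 0.03 -0.02 -0.26] q [ -4.6  29.2  33.2 117.  -24.3  40.5  20.8] t 5.75 F [-0.44  1.27  5.58] gap 0.0425
```

View pics/w7.png

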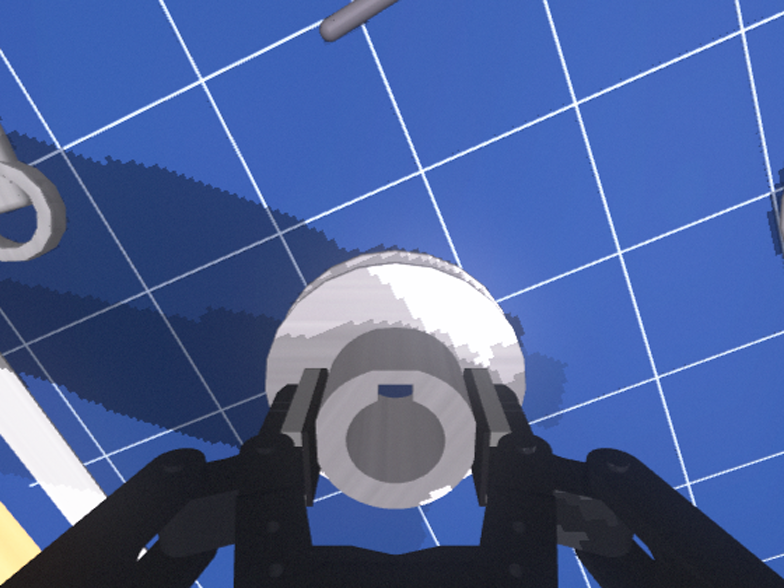

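{"method": "carry_out", "body": {
  "moves": [
    {"dp": [0, 0, -5], "rotation": [0, 0, 0], "gripper": 0.4},
    {"dp": [0, 0, -15], "rotation": [0, 0, 0], "gripper": 0.4},
    {"dp": [0, 0, -35], "rotation": [0, 0, 0], "gripper": 0.4},
    {"dp": [0, 0, -60], "rotation": [0, 0, 0], "gripper": 0.4},
    {"dp": [0, 0, -90], "rotation": [0, 0, 0], "gripper": 0.4},
    {"dp": [0, 0, -125], "rotation": [0, 0, 0], "gripper": 0.4},
    {"dp": [0, 0, -165], "rotation": [0, 0, 0], "gripper": 0.4},
    {"dp": [0, 0, -205], "rotation": [0, 0, 0], "gripper": 0.4},
    {"dp": [0, 0, -235], "rotation": [0, 0, 0], "gripper": 0.4},
    {"dp": [0, 0, -235], "rotation": [0, 0, 0], "gripper": 0.4}
  ]
}}

```text
time_s: 7.05
tcp_pos: [0.4665, -0.2346, 0.2684]
tool_rot: [[0.395, 0.919, 0.005], [0.919, -0.395, -0.001], [0.001, 0.005, -1.0]]
force: [-0.1, 0.4, -3.3]
finger_gap: 0.0425
```

```bash
python3 - <<'E'
from h import *
plan(.583,.073,.266,-3)
o,c=snap('wrist','w8',None,1.4)
E
```

```text
cur [ 0.4665 -0.2346  0.2684] yaw 66.73 -> dp [328.61 -14.47   2.72] rot [ 0.2  -0.23 69.73] q [-15.8  10.7  43.5 104.4  -8.   67.7   6.9] t 7.05 F [-0.06  0.38 -3.32] gap 0.0425
```

View pics/w8.png

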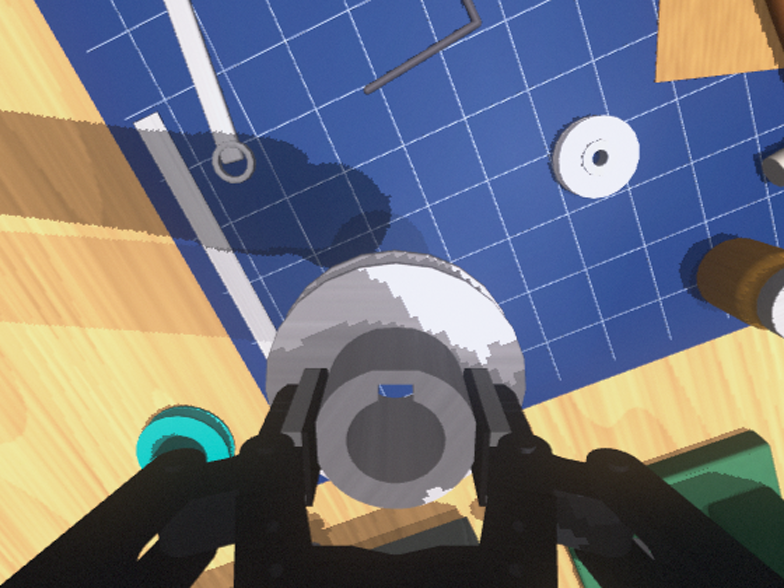

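```bash
python3 - <<'E'
from h import *
for n in('w7','w8'):
    im=np.load(f'pics/{n}.npz')['pixels']
    show(im,n+'c',(185,175,380,370),3.9)
E
```

View pics/w8c.png

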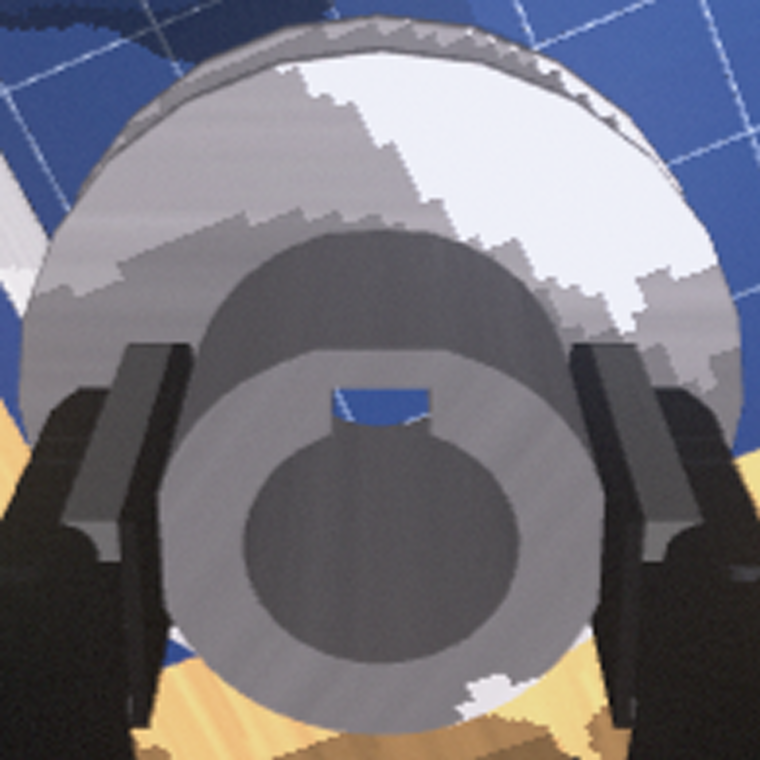

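```bash
cat >> h.py <<'E'
def toolfit(n,rim,bore,kc,fixz=None):
    w=dict(np.load(f'pics/{n}.npz'))
    w['tcp']=np.zeros(3);w['rot']=np.diag([1.,-1,-1]) # pretend world: tool x, -y, -z
    s=fitpul(w,rim,bore,kc,[0,0,-.03,0],fixz);return s   # returns tool x, -y, -z_bottom, keyway yaw (deg ccw seen from above, rel tool x)
E
python3 - <<'E'
from h import *
f=lambda a:np.c_[185+(np.array(a)[:,0]+.5)/3.9-.5,175+(np.array(a)[:,1]+.5)/3.9-.5]
rim=f([[22,370],[741,370],[382,50],[80,196],[681,188],[215,90],[555,88]])
bore=f([[245,545],[519,545],[382,663],[285,628],[480,628],[275,462],[490,462]])
kc=f([[333,389],[430,389]])
for z in(None,-.0297,-.0285): 
  s=toolfit('w8',rim,bore,kc,z);print((s.x*[1000,1000,1000,1]).round(2),s.fun.round(2),s.cost)
E
```

```text
[  0.89   0.13 -28.95   0.42] [-0.9  -1.31  0.41 -0.04  0.41 -0.45  0.55  0.06 -0.39  0.47  0.34  0.25
  1.42  1.26 -0.27 -0.4   0.29 -0.58] 3.3162155705394123
[  0.55   0.15 -30.     0.36] [-0.47 -0.8   0.73  0.31  0.84 -0.14  0.91  0.23 -0.12  1.05  0.81  0.78
  1.29  1.2  -0.19 -0.59  0.21 -0.75] 4.006959979503815
[  1.1    0.13 -28.03   0.43] [-1.18 -1.61  0.2  -0.29  0.15 -0.67  0.32 -0.06 -0.54  0.14  0.06 -0.05
  1.48  1.29 -0.31 -0.31  0.35 -0.5 ] 3.6033743260253317
```

{"method": "carry_out", "body": {
  "moves": [
    {"dp": [30, -1, 0], "rotation": [0, 0, 6], "gripper": 0.4},
    {"dp": [75, -3, 0], "rotation": [0, 0, 14], "gripper": 0.4},
    {"dp": [120, -5, 0], "rotation": [0, 0, 22], "gripper": 0.4},
    {"dp": [165, -7, 0], "rotation": [0, 0, 30], "gripper": 0.4},
    {"dp": [210, -9, 0], "rotation": [0, 0, 38], "gripper": 0.4},
    {"dp": [250, -11, 0], "rotation": [0, 0, 45], "gripper": 0.4},
    {"dp": [285, -13, 0], "rotation": [0, 0, 51], "gripper": 0.4},
    {"dp": [315, -14, 0], "rotation": [0, 0, 56], "gripper": 0.4},
    {"dp": [328, -14.5, 0], "rotation": [0, 0, 58], "gripper": 0.4},
    {"dp": [328, -14.5, 0], "rotation": [0, 0, 58], "gripper": 0.4}
  ]
}}

```text
time_s: 8.35
tcp_pos: [0.5806, 0.0746, 0.2639]
tool_rot: [[0.988, 0.155, -0.004], [0.155, -0.988, -0.001], [-0.004, 0.001, -1.0]]
force: [-0.3, 0.5, -2.3]
finger_gap: 0.0426
```

{"method": "carry_out", "body": {
  "moves": [
    {"dp": [0, 0, 0], "rotation": [0, 0, 0], "gripper": 0.4},
    {"dp": [0, 0, 0], "rotation": [0, 0, 0], "gripper": 0.4}
  ]
}}

```text
time_s: 8.6
tcp_pos: [0.5813, 0.0719, 0.266]
tool_rot: [[0.989, 0.15, -0.001], [0.15, -0.989, -0.0], [-0.001, 0.0, -1.0]]
force: [0.5, 0.1, -2.4]
finger_gap: 0.0421
```

```bash
python3 - <<'E'
from h import *
plan(.5825,.0731,.23,9)
o,c=snap('wrist','w9',None,1.4)
plan(.5825,.0731,.23,9)
E
```

```text
cur [0.5813 0.0719 0.266 ] yaw 8.64 -> dp [ 1.43 -1.03 35.99] rot [ 0.01  0.04 -0.36] q [-44.3  19.3  42.4  96.2 -13.7  69.9 -80.1] t 8.6 F [ 0.48  0.08 -2.43] gap 0.0421
cur [0.5814 0.0721 0.2662] yaw 8.65 -> dp [ 1.25 -0.79 36.2 ] rot [-0.01  0.02 -0.35] q [-44.3  19.2  42.4  96.2 -13.7  69.9 -80.1] t 8.65 F [-0.71  0.04 -2.61] gap 0.0425
```

View pics/w9.png

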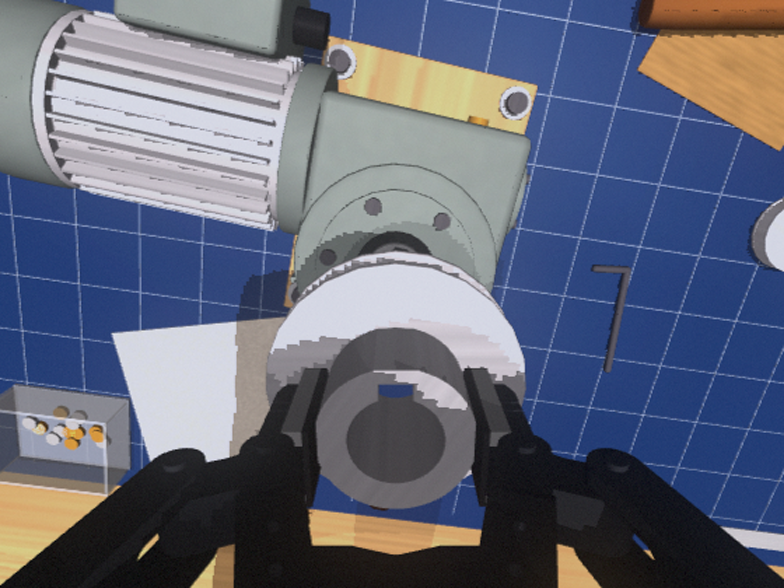

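{"method": "carry_out", "body": {
  "moves": [
    {"dp": [1.3, -0.9, 10], "rotation": [0, 0, 0], "gripper": 0.4},
    {"dp": [1.3, -0.9, 25], "rotation": [0, 0, 0], "gripper": 0.4},
    {"dp": [1.3, -0.9, 25], "rotation": [0, 0, 0], "gripper": 0.4},
    {"dp": [1.3, -0.9, 25], "rotation": [0, 0, 0], "gripper": 0.4},
    {"dp": [1.3, -0.9, 25], "rotation": [0, 0, 0], "gripper": 0.4}
  ]
}}

```text
time_s: 9.28
tcp_pos: [0.5832, 0.0743, 0.2417]
tool_rot: [[0.988, 0.152, 0.001], [0.152, -0.988, 0.0], [0.001, -0.0, -1.0]]
force: [0.8, 0.5, -2.6]
finger_gap: 0.0422
```

```bash
python3 - <<'E'
from h import *
plan(.5825,.0731,.23,9)
snap('top','t10',(210,125,290,205),7)
snap('scene','s10',(285,170,385,270),6)
plan(.5825,.0731,.23,9)
E
```

```text
cur [0.5832 0.0743 0.2417] yaw 8.74 -> dp [-0.86  1.11 11.69] rot [-0.   -0.05 -0.26] q [-43.8  20.6  41.8  97.8 -14.8  67.2 -79.3] t 9.275 F [ 0.79  0.49 -2.61] gap 0.0422
cur [0.5832 0.0744 0.2417] yaw 8.75 -> dp [-0.86  1.19 11.72] rot [-0.01 -0.05 -0.25] q [-43.8  20.6  41.8  97.8 -14.8  67.2 -79.3] t 9.375 F [ 0.38 -1.37 -2.52] gap 0.0423
```

View pics/t10.png

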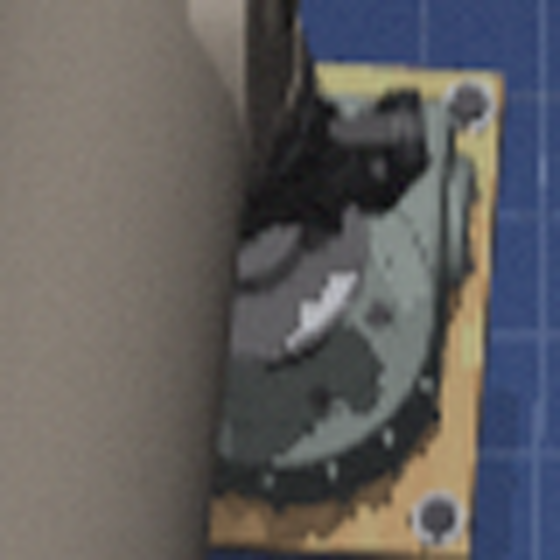

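View pics/s10.png

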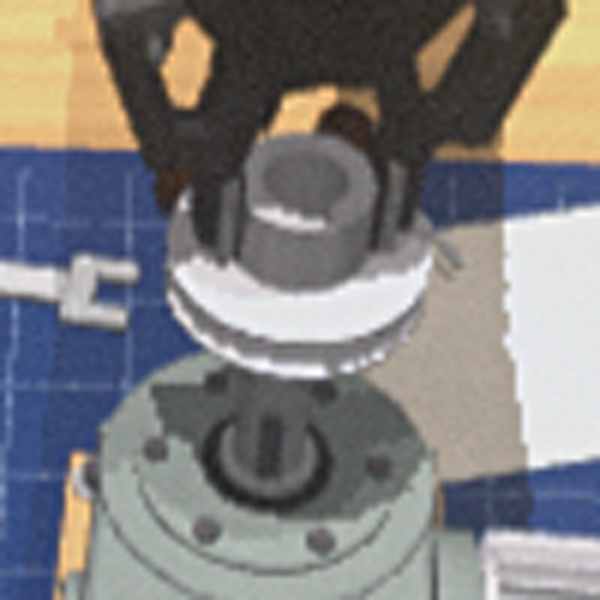

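```bash
python3 - <<'E'
from h import *
s=np.load('pics/s10.npz')
f=lambda x,y:(285+(x+.5)/6-.5,170+(y+.5)/6-.5)
zb=s['tcp'][2]-.0294
print('boss top',onz(s,*f(310,185),zb+.046))
print('rim bottom/top lateral', onz(s,*f(301,255),zb+.018))
print('seat ring',onz(s,*f(269,447),.126), 'from s0 shaft end',onz(np.load('pics/s0.npz'),331.075,227.775,.180))
print('scene pred of boss top if at shaft', proj(s,[[.5832,.0731,zb+.046],[.5832,.0731,zb+.018],[.5832,.0731,.126],[.5832,.0731,.18]])*6-np.array([285,170])*6)
R=s['rot'];print('pulley axis by tool',s['tcp']+R@np.array([.0007,-.0001,0]))
E
```

```text
boss top [0.58425446 0.07517841 0.25834532]
rim bottom/top lateral [0.58728278 0.074714   0.23034532]
seat ring [0.58038634 0.07277767 0.126     ] from s0 shaft end [0.58248045 0.07190912 0.18      ]
scene pred of boss top if at shaft [[300.60019206 179.91078166]
 [292.91080777 243.11398107]
 [267.64784395 450.76391476]
 [280.10306652 348.38771856]]
pulley axis by tool [0.58387418 0.07456338 0.24174599]
```

{"method": "carry_out", "body": {
  "moves": [
    {"dp": [-1.1, 1.4, 10], "rotation": [0, 0, 0], "gripper": 0.4},
    {"dp": [-1.1, 1.4, 20], "rotation": [0, 0, 0], "gripper": 0.4},
    {"dp": [-1.1, 1.4, 26], "rotation": [0, 0, 0], "gripper": 0.4},
    {"dp": [-1.1, 1.4, 29], "rotation": [0, 0, 0], "gripper": 0.4},
    {"dp": [-1.1, 1.4, 31], "rotation": [0, 0, 0], "gripper": 0.4},
    {"dp": [-1.1, 1.4, 33], "rotation": [0, 0, 0], "gripper": 0.4},
    {"dp": [-1.1, 1.4, 34], "rotation": [0, 0, 0], "gripper": 0.4}
  ]
}}

```text
time_s: 10.25
tcp_pos: [0.5821, 0.0728, 0.2074]
tool_rot: [[0.988, 0.152, 0.0], [0.152, -0.988, 0.0], [0.0, -0.0, -1.0]]
force: [-0.1, -0.3, -2.8]
finger_gap: 0.0423
```

```bash
python3 - <<'E'
from h import *
plan(.5825,.0731,.23,9)
print(manip.get_obs()['moment'])
snap('wrist','w11',(185,175,380,370),3.9)
plan(.5825,.0731,.23,9)
E
```

```text
cur [0.5821 0.0728 0.2074] yaw 8.74 -> dp [  0.45  -0.19 -22.64] rot [-0.01 -0.02 -0.26] q [-42.9  22.4  41.  100.2 -16.2  63.4 -78. ] t 10.25 F [-0.14 -0.33 -2.83] gap 0.0423
[-0.0202144   0.04702338  0.00421412]
cur [0.582  0.0728 0.2072] yaw 8.75 -> dp [  0.55  -0.18 -22.78] rot [-0.01 -0.   -0.25] q [-42.9  22.4  41.  100.3 -16.2  63.4 -78. ] t 10.3 F [ 0.37 -0.17 -2.96] gap 0.0424
```

View pics/w11.png

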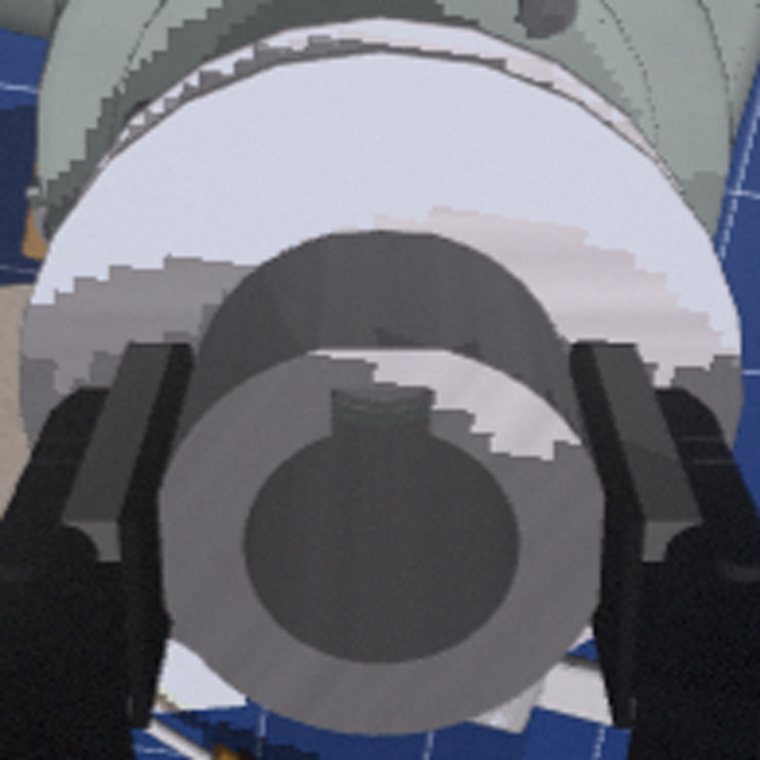

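{"method": "carry_out", "body": {
  "moves": [
    {"dp": [0, 0, 1], "rotation": [0, 0, 0], "gripper": 0.4},
    {"dp": [0, 0, 2], "rotation": [0, 0, 0], "gripper": 0.4},
    {"dp": [0, 0, 3], "rotation": [0, 0, 0], "gripper": 0.4},
    {"dp": [0, 0, 4], "rotation": [0, 0, 0], "gripper": 0.4}
  ]
}}

```text
time_s: 10.8
tcp_pos: [0.5822, 0.0728, 0.2034]
tool_rot: [[0.988, 0.152, 0.001], [0.152, -0.988, 0.0], [0.001, 0.0, -1.0]]
force: [-0.0, -0.5, -2.9]
finger_gap: 0.0423
```

{"method": "carry_out", "body": {
  "moves": [
    {"dp": [0, 0, 1], "rotation": [0, 0, 0], "gripper": 0.4},
    {"dp": [0, 0, 2], "rotation": [0, 0, 0], "gripper": 0.4},
    {"dp": [0, 0, 3], "rotation": [0, 0, 0], "gripper": 0.4}
  ]
}}

```text
time_s: 11.18
tcp_pos: [0.5822, 0.0727, 0.2004]
tool_rot: [[0.988, 0.152, 0.001], [0.152, -0.988, 0.0], [0.001, 0.0, -1.0]]
force: [0.6, 0.2, -1.9]
finger_gap: 0.0426
```

```bash
python3 - <<'E'
from h import *
plan(.5825,.0731,.23,9)
print(manip.get_obs()['moment'])
snap('wrist','w12',(185,175,380,370),3.9)
snap('scene','s12',(285,170,385,270),6)
plan(.5825,.0731,.23,9)
E
```

```text
cur [0.5822 0.0727 0.2004] yaw 8.74 -> dp [  0.35  -0.31 -29.63] rot [ 0.   -0.03 -0.26] q [-42.7  22.8  40.8 100.7 -16.5  62.6 -77.7] t 11.175 F [ 0.57  0.15 -1.93] gap 0.0426
[-0.05557553 -0.22176409 -0.01869789]
cur [0.5822 0.0728 0.2003] yaw 8.74 -> dp [  0.37  -0.28 -29.71] rot [ 0.01 -0.03 -0.26] q [-42.7  22.8  40.8 100.7 -16.5  62.6 -77.7] t 11.275 F [ 0.73  0.36 -2.7 ] gap 0.0426
```

View pics/w12.png

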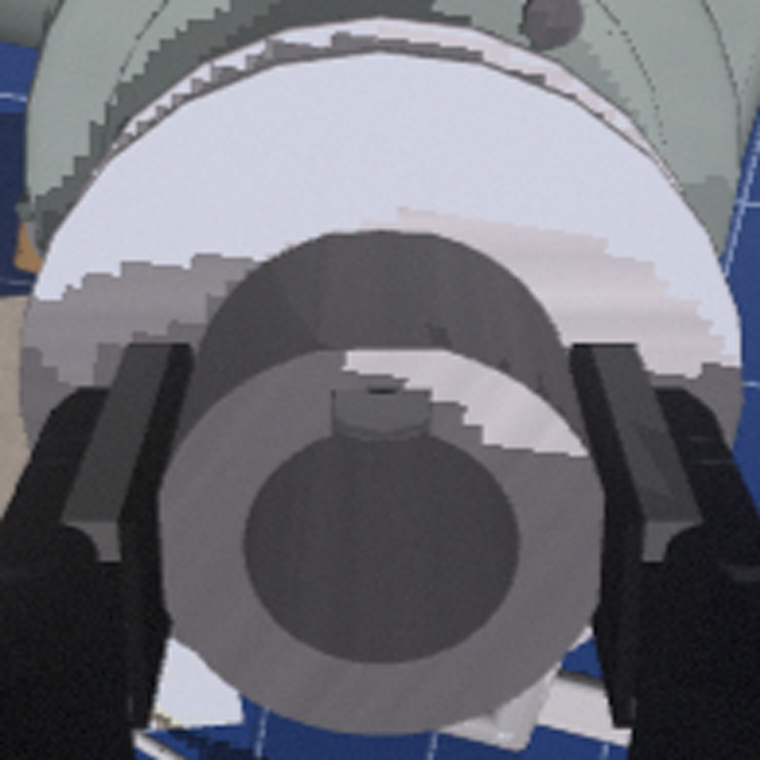

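View pics/s12.png

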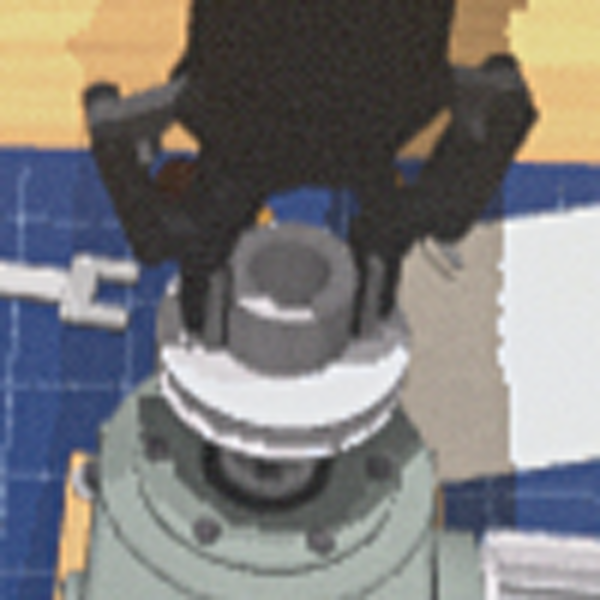

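{"method": "carry_out", "body": {
  "moves": [
    {"dp": [0, 0, 2], "rotation": [0, 0, 0], "gripper": 0.4},
    {"dp": [0, 0, 4], "rotation": [0, 0, 0], "gripper": 0.4},
    {"dp": [0, 0, 6], "rotation": [0, 0, 0], "gripper": 0.4},
    {"dp": [0, 0, 7], "rotation": [0, 0, 0], "gripper": 0.4},
    {"dp": [0, 0, 7.5], "rotation": [0, 0, 0], "gripper": 0.4}
  ]
}}

```text
time_s: 11.9
tcp_pos: [0.5821, 0.0728, 0.1928]
tool_rot: [[0.988, 0.152, 0.0], [0.152, -0.988, 0.0], [0.0, 0.0, -1.0]]
force: [0.8, -0.0, -1.2]
finger_gap: 0.0421
```

{"method": "carry_out", "body": {
  "moves": [
    {"dp": [0, 0, 0.7], "rotation": [0, 0, 0], "gripper": 0.4},
    {"dp": [0, 0, 1.4], "rotation": [0, 0, 0], "gripper": 0.4}
  ]
}}

```text
time_s: 12.15
tcp_pos: [0.5822, 0.0728, 0.1915]
tool_rot: [[0.988, 0.152, 0.0], [0.152, -0.988, 0.0], [0.0, 0.0, -1.0]]
force: [2.9, -0.5, -1.3]
finger_gap: 0.0422
```

{"method": "carry_out", "body": {
  "moves": [
    {"dp": [0, 0, 0.7], "rotation": [0, 0, 0], "gripper": 0.4},
    {"dp": [0, 0, 1.4], "rotation": [0, 0, 0], "gripper": 0.4}
  ]
}}

```text
time_s: 12.4
tcp_pos: [0.5822, 0.0728, 0.1901]
tool_rot: [[0.988, 0.152, 0.001], [0.152, -0.988, 0.0], [0.001, -0.0, -1.0]]
force: [1.8, -0.6, -1.2]
finger_gap: 0.0428
```

{"method": "carry_out", "body": {
  "moves": [
    {"dp": [0.4, 0, 0.5], "rotation": [0, 0, 0], "gripper": 0.4},
    {"dp": [0.4, 0, 1], "rotation": [0, 0, 0], "gripper": 0.4},
    {"dp": [0.4, 0, 1.3], "rotation": [0, 0, 0], "gripper": 0.4}
  ]
}}

```text
time_s: 12.78
tcp_pos: [0.5823, 0.0729, 0.1892]
tool_rot: [[0.988, 0.152, -0.0], [0.152, -0.988, 0.0], [-0.0, -0.001, -1.0]]
force: [-1.0, -0.4, 5.8]
finger_gap: 0.0422
```

{"method": "carry_out", "body": {
  "moves": [
    {"dp": [0, 0, 0.5], "rotation": [0, 0, 0], "gripper": 0.4},
    {"dp": [0, 0, 1], "rotation": [0, 0, 0], "gripper": 0.4}
  ]
}}

```text
time_s: 13.02
tcp_pos: [0.5824, 0.0728, 0.1889]
tool_rot: [[0.988, 0.152, -0.0], [0.152, -0.988, 0.001], [0.0, -0.001, -1.0]]
force: [-3.1, 0.1, 9.4]
finger_gap: 0.0423
```

{"method": "carry_out", "body": {
  "moves": [
    {"dp": [0, 0, 0], "rotation": [0, 0, 1.5], "gripper": 0.4},
    {"dp": [0, 0, 0], "rotation": [0, 0, 3], "gripper": 0.4},
    {"dp": [0, 0, 0], "rotation": [0, 0, 4.5], "gripper": 0.4},
    {"dp": [0, 0, 0], "rotation": [0, 0, 6], "gripper": 0.4}
  ]
}}

```text
time_s: 13.52
tcp_pos: [0.5831, 0.0734, 0.1888]
tool_rot: [[0.999, 0.048, 0.002], [0.048, -0.999, 0.001], [0.002, -0.001, -1.0]]
force: [-0.2, -0.7, 7.2]
finger_gap: 0.0421
```

{"method": "carry_out", "body": {
  "moves": [
    {"dp": [0, 0, 0], "rotation": [0, 0, 1], "gripper": 0.4},
    {"dp": [0, 0, 0], "rotation": [0, 0, 2], "gripper": 0.4}
  ]
}}

```text
time_s: 13.78
tcp_pos: [0.5832, 0.0734, 0.1887]
tool_rot: [[1.0, 0.013, 0.002], [0.013, -1.0, 0.001], [0.002, -0.001, -1.0]]
force: [0.3, 0.0, 4.8]
finger_gap: 0.0429
```

{"method": "carry_out", "body": {
  "moves": [
    {"dp": [0, 0, 0], "rotation": [0, 0, 1], "gripper": 0.4},
    {"dp": [0, 0, 0], "rotation": [0, 0, 2], "gripper": 0.4}
  ]
}}

```text
time_s: 14.02
tcp_pos: [0.5825, 0.0732, 0.1878]
tool_rot: [[1.0, -0.022, 0.001], [-0.022, -1.0, 0.0], [0.0, -0.0, -1.0]]
force: [0.3, -0.1, -3.4]
finger_gap: 0.0426
```

The pulley dropped over the key: z fell and Fz went back to the free weight. I'll centre it a little and slide it down gently.

{"method": "carry_out", "body": {
  "moves": [
    {"dp": [0, 0, 0.7], "rotation": [0, 0, 0.8], "gripper": 0.4},
    {"dp": [0, 0, 1.5], "rotation": [0, 0, 1.2], "gripper": 0.4},
    {"dp": [0, 0, 2.5], "rotation": [0, 0, 1.2], "gripper": 0.4}
  ]
}}

```text
time_s: 14.4
tcp_pos: [0.5822, 0.0728, 0.1847]
tool_rot: [[0.999, -0.043, -0.001], [-0.043, -0.999, -0.0], [-0.001, 0.0, -1.0]]
force: [1.9, -0.5, -1.1]
finger_gap: 0.0428
```

```bash
python3 - <<'E'
from h import *
plan(.5825,.0731,.156,-3);print(manip.get_obs()['moment'])
snap('wrist','w13',(185,175,380,370),3.9)
E
```

```text
cur [0.5822 0.0728 0.1847] yaw -2.47 -> dp [ 0.34 -0.3  28.71] rot [0.02 0.03 0.53] q [-44.   24.5  42.9 101.6 -18.7  61.3 -87. ] t 14.4 F [ 1.86 -0.48 -1.07] gap 0.0428
[-0.13295145 -0.44029709  0.03595711]
```

View pics/w13.png

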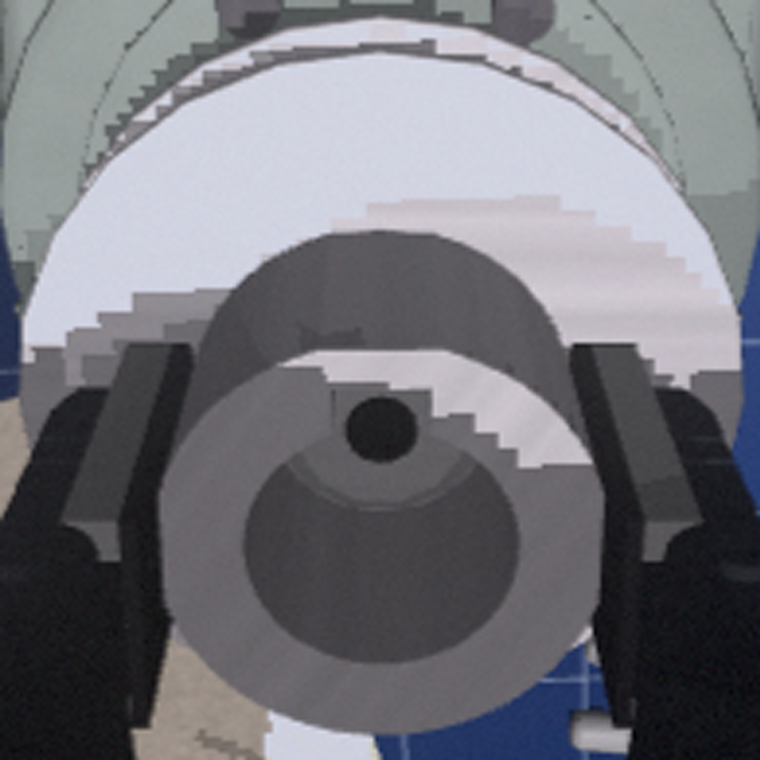

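{"method": "carry_out", "body": {
  "moves": [
    {"dp": [0.3, 0, 1.5], "rotation": [0, 0, 0.3], "gripper": 0.4},
    {"dp": [0.3, 0, 3], "rotation": [0, 0, 0.3], "gripper": 0.4},
    {"dp": [0.3, 0, 5], "rotation": [0, 0, 0.3], "gripper": 0.4},
    {"dp": [0.3, 0, 7], "rotation": [0, 0, 0.3], "gripper": 0.4},
    {"dp": [0.3, 0, 9], "rotation": [0, 0, 0.3], "gripper": 0.4}
  ]
}}

```text
time_s: 15.08
tcp_pos: [0.5823, 0.0729, 0.1759]
tool_rot: [[0.999, -0.048, -0.001], [-0.048, -0.999, 0.0], [-0.001, -0.0, -1.0]]
force: [0.7, -0.4, -2.4]
finger_gap: 0.0422
```

{"method": "carry_out", "body": {
  "moves": [
    {"dp": [0, 0, 2], "rotation": [0, 0, 0], "gripper": 0.4},
    {"dp": [0, 0, 4], "rotation": [0, 0, 0], "gripper": 0.4},
    {"dp": [0, 0, 6], "rotation": [0, 0, 0], "gripper": 0.4},
    {"dp": [0, 0, 8], "rotation": [0, 0, 0], "gripper": 0.4}
  ]
}}

```text
time_s: 15.58
tcp_pos: [0.5827, 0.0729, 0.1681]
tool_rot: [[0.999, -0.048, -0.0], [-0.048, -0.999, 0.0], [-0.0, -0.0, -1.0]]
force: [-1.0, -0.5, -2.3]
finger_gap: 0.0421
```

{"method": "carry_out", "body": {
  "moves": [
    {"dp": [0, 0, 2], "rotation": [0, 0, 0], "gripper": 0.4},
    {"dp": [0, 0, 4], "rotation": [0, 0, 0], "gripper": 0.4},
    {"dp": [0, 0, 6], "rotation": [0, 0, 0], "gripper": 0.4},
    {"dp": [0, 0, 8], "rotation": [0, 0, 0], "gripper": 0.4}
  ]
}}

```text
time_s: 16.08
tcp_pos: [0.5827, 0.0729, 0.1601]
tool_rot: [[0.999, -0.048, 0.0], [-0.048, -0.999, 0.0], [0.0, -0.0, -1.0]]
force: [-0.3, -0.3, -2.1]
finger_gap: 0.0427
```

Smooth, with no resistance. About 5 mm to go.

{"method": "carry_out", "body": {
  "moves": [
    {"dp": [0, 0, 1], "rotation": [0, 0, 0], "gripper": 0.4},
    {"dp": [0, 0, 2], "rotation": [0, 0, 0], "gripper": 0.4},
    {"dp": [0, 0, 3], "rotation": [0, 0, 0], "gripper": 0.4},
    {"dp": [0, 0, 4], "rotation": [0, 0, 0], "gripper": 0.4}
  ]
}}

```text
time_s: 16.58
tcp_pos: [0.5827, 0.0729, 0.1562]
tool_rot: [[0.999, -0.048, 0.0], [-0.048, -0.999, 0.0], [0.0, -0.0, -1.0]]
force: [-0.3, -0.9, -2.5]
finger_gap: 0.0425
```

{"method": "carry_out", "body": {
  "moves": [
    {"dp": [0, 0, 0.5], "rotation": [0, 0, 0], "gripper": 0.4},
    {"dp": [0, 0, 1], "rotation": [0, 0, 0], "gripper": 0.4},
    {"dp": [0, 0, 1.5], "rotation": [0, 0, 0], "gripper": 0.4}
  ]
}}

```text
time_s: 16.95
tcp_pos: [0.5827, 0.0729, 0.1557]
tool_rot: [[0.999, -0.048, -0.0], [-0.048, -0.999, 0.001], [-0.0, -0.001, -1.0]]
force: [-3.5, -0.1, 8.1]
finger_gap: 0.0422
```

{"method": "carry_out", "body": {
  "moves": [
    {"dp": [-0.2, 0, 0.4], "rotation": [0, 0, 0], "gripper": 0.4},
    {"dp": [-0.2, 0, 0.7], "rotation": [0, 0, 0], "gripper": 0.4}
  ]
}}

```text
time_s: 17.2
tcp_pos: [0.5828, 0.0729, 0.1557]
tool_rot: [[0.999, -0.048, 0.0], [-0.048, -0.999, 0.001], [0.0, -0.001, -1.0]]
force: [-4.2, 0.0, 11.5]
finger_gap: 0.0426
```

```bash
python3 - <<'E'
from h import *
plan(.5825,.0731,.156,-3);print(manip.get_obs()['moment'])
snap('wrist','w14',(185,175,380,370),3.9)
snap('scene','s14',(285,170,385,270),6)
E
```

```text
cur [0.5828 0.0729 0.1557] yaw -2.76 -> dp [-0.29 -0.21 -0.35] rot [-0.07 -0.02  0.24] q [-43.   26.4  41.8 103.2 -20.5  58.2 -85.9] t 17.2 F [-4.25  0.04 11.45] gap 0.0426
[-0.12384828  1.02109452 -0.05077803]
```

View pics/w14.png

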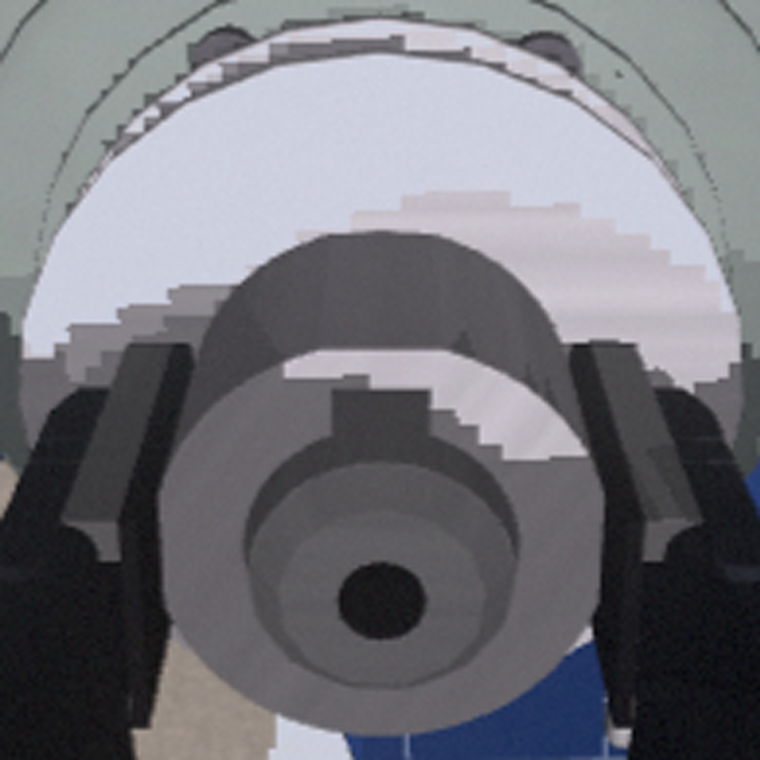

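View pics/s14.png

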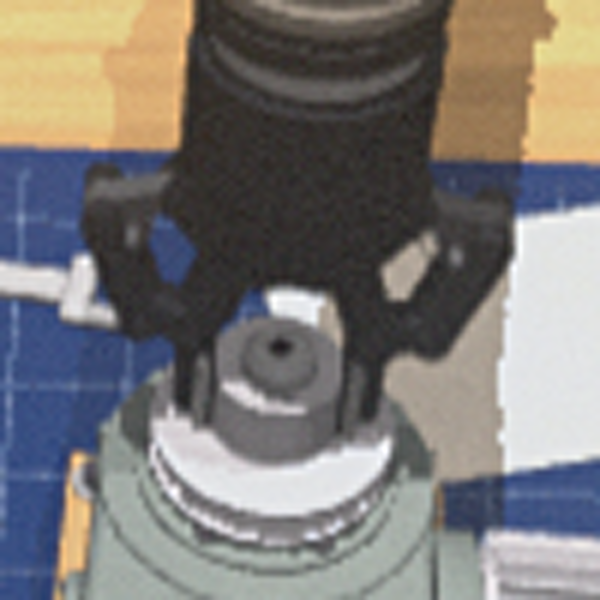

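```bash
python3 - <<'E'
from h import *
w=dict(np.load('pics/w14.npz'));w['tcp']=np.zeros(3);w['rot']=np.eye(3)
f=lambda p:((p-[185,175]+.5)*3.9).round(1)
for pr in (6.5,7,7.5,8,8.5):
    print(pr,[f(proj(w,[x,-.0001,.0294-.046-pr*1e-3]))[0].tolist() for x in (.0003,.0008,.0013)])
print('bore c',f(proj(w,[.0008,-.0001,.0294-.046])))
E
```

```text
6.5 [[387.7, 585.7], [387.7, 581.1], [387.7, 576.5]]
7 [[387.7, 589.0], [387.7, 584.4], [387.7, 579.8]]
7.5 [[387.7, 592.4], [387.7, 587.8], [387.7, 583.2]]
8 [[387.7, 595.9], [387.8, 591.2], [387.8, 586.6]]
8.5 [[387.8, 599.3], [387.8, 594.7], [387.8, 590.0]]
bore c [[387.4 539.5]]
```

{"method": "carry_out", "body": {
  "moves": [
    {"dp": [0, 0, -0.6], "rotation": [0, 0, 0], "gripper": 0.4},
    {"dp": [0, 0, -1.2], "rotation": [0, 0, 0], "gripper": 0.4},
    {"dp": [0, 0, -1.2], "rotation": [0, 0, 0], "gripper": 0.0},
    {"dp": [0, 0, -1.2], "rotation": [0, 0, 0], "gripper": -0.5},
    {"dp": [0, 0, -1.2], "rotation": [0, 0, 0], "gripper": -1},
    {"dp": [0, 0, -1.2], "rotation": [0, 0, 0], "gripper": -1},
    {"dp": [0, 0, -1.2], "rotation": [0, 0, 0], "gripper": -1},
    {"dp": [0, 0, -1.2], "rotation": [0, 0, 0], "gripper": -1}
  ]
}}

```text
time_s: 18.3
tcp_pos: [0.5825, 0.0729, 0.1552]
tool_rot: [[0.999, -0.048, 0.0], [-0.048, -0.999, 0.0], [0.0, -0.0, -1.0]]
force: [0.5, -0.3, -0.6]
finger_gap: 0.0853
```

```bash
python3 - <<'E'
from h import *
plan(.5825,.0731,.156,-3)
snap('wrist','w15',None,1.4)
E
```

```text
cur [0.5825 0.0729 0.1552] yaw -2.76 -> dp [-0.01 -0.21 -0.84] rot [-0.   -0.    0.24] q [-43.   26.4  41.8 103.3 -20.4  58.1 -86. ] t 18.3 F [ 0.54 -0.35 -0.6 ] gap 0.0853
```

View pics/w15.png

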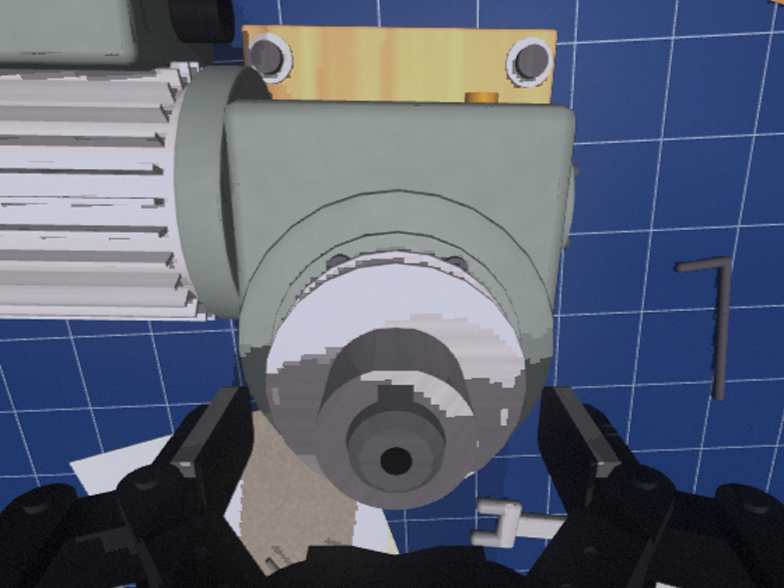

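Released cleanly, with both pads well clear of the boss. I'll retreat straight up and look from both sides.

{"method": "carry_out", "body": {
  "moves": [
    {"dp": [0, 0, -5], "rotation": [0, 0, 0], "gripper": -1},
    {"dp": [0, 0, -20], "rotation": [0, 0, 0], "gripper": -1},
    {"dp": [0, 0, -45], "rotation": [0, 0, 0], "gripper": -1},
    {"dp": [0, 0, -80], "rotation": [0, 0, 0], "gripper": -1},
    {"dp": [0, 0, -120], "rotation": [0, 0, 0], "gripper": -1},
    {"dp": [0, 0, -150], "rotation": [0, 0, 0], "gripper": -1},
    {"dp": [60, 0, -150], "rotation": [0, 0, 0], "gripper": -1},
    {"dp": [100, 0, -150], "rotation": [0, 0, 0], "gripper": -1},
    {"dp": [100, 0, -150], "rotation": [0, 0, 0], "gripper": -1},
    {"dp": [100, 0, -150], "rotation": [0, 0, 0], "gripper": -1}
  ]
}}

```text
time_s: 19.6
tcp_pos: [0.6818, 0.0676, 0.3058]
tool_rot: [[0.999, -0.049, -0.0], [-0.049, -0.999, -0.0], [-0.0, 0.0, -1.0]]
force: [0.4, -0.3, -0.2]
finger_gap: 0.0858
```

```bash
python3 - <<'E'
from h import *
plan(.5825,.0731,.156,-3)
snap('wrist','w16',(200,180,340,300),5.5)
snap('scene','s16',None,1.4)
E
```

```text
cur [0.6818 0.0676 0.3058] yaw -2.79 -> dp [-99.45  -0.65 149.79] rot [0.01 0.01 0.21] q [-37.2  30.3  44.   78.3 -20.9  79.6 -86.2] t 19.6 F [ 0.38 -0.32 -0.18] gap 0.0858
```

View pics/w16.png

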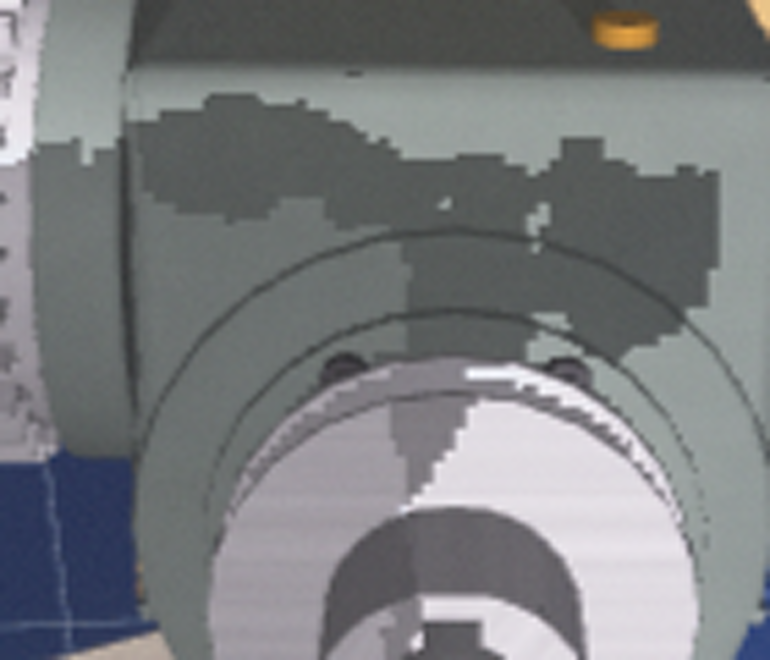

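View pics/s16.png

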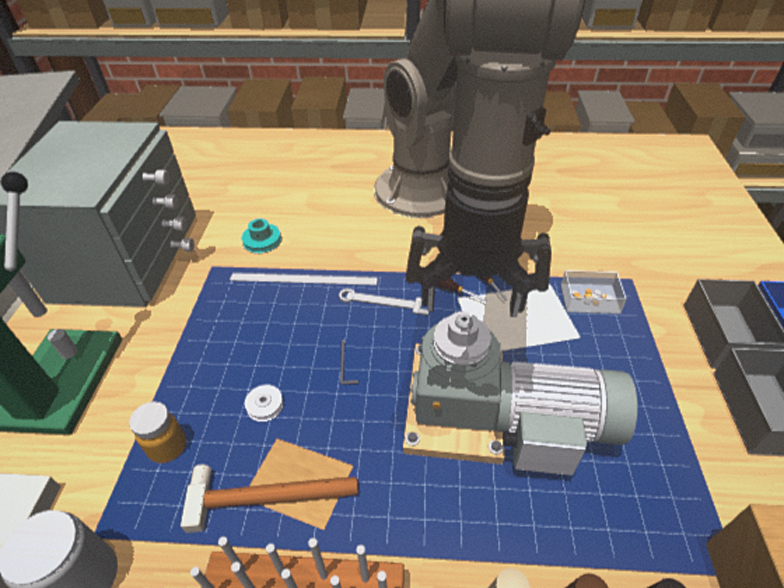

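```bash
python3 - <<'E'
from h import *
show(np.load('pics/w16.npz')['pixels'],'w16c',(225,235,345,345),6)
E
```

```text
(no output)
```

View pics/w16c.png

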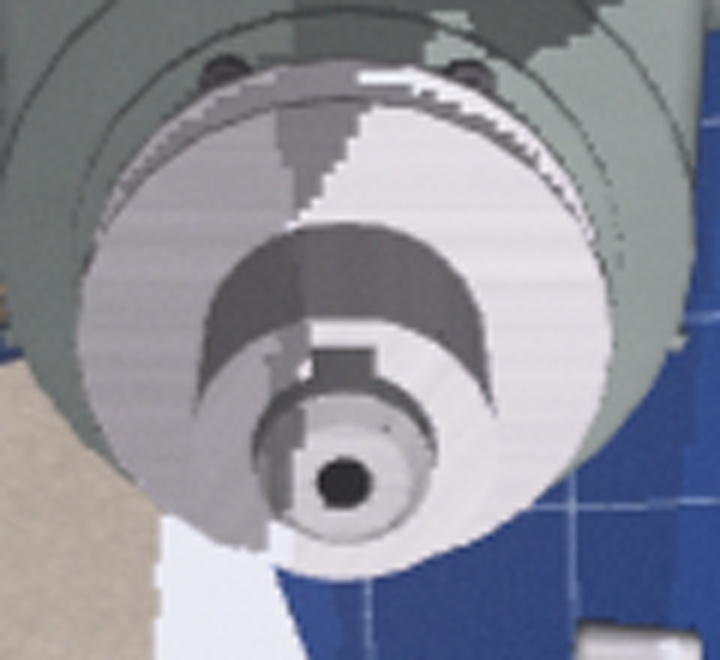

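```bash
python3 - <<'E'
from h import *
w=np.load('pics/w16.npz')
f=lambda a:np.c_[225+(np.array(a)[:,0]+.5)/6-.5,235+(np.array(a)[:,1]+.5)/6-.5]
rim=f([[78,340],[612,340],[345,97],[345,580],[120,210],[570,207],[130,485],[560,487]])
bore=f([[252,455],[438,455]])
kc=f([[313,347],[376,347]])
s=fitpul(w,rim,bore,kc,[.583,.073,.126,-3]);print(s.x,s.fun.round(2))
P=[[s.x[0],s.x[1],s.x[2]+h] for h in (.052,.053,.054,.055)]
print(((proj(w,P)-[225,235]+.5)*6).round(1),'observed hole 344,483')
print(manip.get_obs()['time_s'])
E
```

```text
[ 0.58413929  0.07328452  0.12935593 -2.46402971] [-0.57 -0.72  0.8   0.55 -0.24 -0.05  0.21  0.31  0.02 -0.08 -0.21  0.17
  0.23  0.11]
[[345.8 479.6]
 [345.8 483.8]
 [345.8 488.1]
 [345.8 492.4]] observed hole 344,483
19.7
```

At pick-up the TCP was at 31.7 mm with the pulley on the mat, and at seating it was at 155.7 mm. That is 124.0 mm apart, exactly the stated seat height. Handing in.

```bash
python3 -c "
from plant import manip
print(manip.finish_job())"
```

```text
the job is handed in; nothing more can be done
None
```

The plain bossed pulley is on the gearmotor shaft, boss up, keyed and seated on the shoulder. I handed the job in at about 19.7 s with the gripper clear of everything. `finish_job()` gave no verdict.

**How it went:** I gripped the pulley by its boss and set it over the shaft end, with the keyway about 12° off the key as I had measured it. It came to rest on the key end with about 12 N of contact. I turned it under that light pressure until it dropped. I then slid it down with side forces under about 2 N, met the shoulder with about 14 N of contact, eased off, let go and lifted straight up.

**Checks that agree it is home:**
- **Height:** the tool height from pick-up on the mat to seating differed by 124.0 mm, which is exactly the stated seat height. Pressing a little harder moved it no further.
- **Pictures:** the shaft stands out of the boss, and the keyway points along the key at about -2.5 to -3°. In the scene view the other parts look undisturbed.

**Checks that disagreed slightly:**
- The last wrist-image fit put the shaft end about 1 mm low relative to the pulley, and the pulley's underside at 129 mm instead of 126 mm. The camera calibration is only good to about 2 mm.
- The travel from key contact to seat read 33.2 to 33.5 mm, against a nominal 34 mm.

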